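# Load the chamber insert into the inverted microscope

### The job

Load the stage insert that carries the round chamber into the microscope's stage: tilt it, tuck its far edge under the two retaining tabs at the rear of the seat, then lower the near side, without letting it drop, until it lies flat and fully home in the seat. Then swing the clip on the front of the stage over the insert's rim, all the way to its stop, and let go. Do not bump the lamp arm above the stage, and leave everything else on the bench where it is.

Things in the scene. Friction and masses are not known exactly. Their poses are not given: they have to be found in the camera images.
- chamber_mid (a point): centre of the chamber insert, half-way up (15.5 mm above its underside). z = the disc's axis, up; yaw does not matter. It starts flat on the bench, chamber up. It is gripped across the chamber; its disc may stand at any tilt to the fingers about the line on which they close, so it can be picked up with the lean that the seat needs, from any side
- chamber_insert: the whole chamber insert, a plain aluminium disc, diameter 110, 7 mm thick, with an upright round chamber (diameter 46, 24 mm high, small round window on top) in the middle of its upper face; 31 mm high in all, 0.18 to 0.29 kg. Origin at the centre of its underside
- seat (a point): centre of the seat in the microscope's stage, on the ledge the disc rests on, 163 mm above the bench. x = level, to the microscope's rear (pillar; away from the robot), y = left, z = up. A bore of diameter 114, 7 mm deep, with a flat ledge at its bottom (light hole of diameter 96 in the middle), so the seated disc is flush with the dark 230 x 230 mm stage
- tab_left (a point): middle of the lower inner edge of the left one of two fixed steel retaining tabs, 30 degrees to the left of the seat's +x. Each is 18 mm wide, 3 mm thick and reaches 6 mm over the bore (to 51 mm from its axis); its underside is 10 mm above the ledge. So the disc cannot be laid in level: its +x edge goes under the tabs first, the -x edge raised 8 to 15 degrees
- tab_right (a point): the same point of the right tab, 30 degrees to the right of the seat's +x
- clip (a joint): angle of the turning clip in front of the seat, rad. 0 = closed, against its stop (at -0.02), tongue pointing to the seat's +x, over the insert's rim. Grows as the tongue swings anticlockwise seen from above (tongue to the left, thumb post to the right). Starts at 1.25 to 1.65, clear of the bore. Friction 0.03 N m; it stays where it is left
- clip_pivot (a point): middle of the clip's upper face, on its vertical turning axis, 75 mm in front (-x) of the seat's axis. The clip is a flat steel bar 60 x 12 x 4 mm turning about its middle, its underside 1.5 mm above the stage
- clip_post (a point): half-way up the clip's upright steel thumb post (diameter 10, 20 mm high above the bar), on the tail of the bar opposite the tongue, 25 mm from the turning axis. To close the clip the post goes round the pivot clockwise seen from above, until it is straight in front (-x of the seat) of the pivot. It can be pinched or pushed
- condenser_front (a point): centre of the lower face of the condenser, a black upright cylinder, diameter 56, 80 mm long, on the seat's axis 150 mm above the stage, under the lamp arm. Under it an upright gripper cannot reach the middle of the seat: come in from the front, the gripper leaning back towards the robot by 30 to 50 degrees
- lamp_arm: the fixed lamp arm with the condenser: 66 mm wide, 402 to 448 mm above the bench, from the pillar forward to 33 mm in front of the seat's axis. Origin and axes as microscope
- microscope: white inverted microscope, fixed: foot 340 x 200 mm, stage top 170 mm above the bench, pillar 80 mm wide (148 to 208 mm behind the seat's axis), focus knobs low on both sides to 130 mm from the middle, camera at the right rear to 146 mm. Origin on the bench under the seat's axis, x to its rear, z up
- slide_insert: the other stage insert, same disc size, carrying a flat glass slide under two clips instead of the chamber; 9 mm high; origin at the centre of its underside
- microplate: white 96-well plate lying on the bench, 127 x 85 x 15 mm; origin at the centre of its underside
- bottle: glass reagent bottle with white cap, diameter 58, 125 mm high; origin at the centre of its underside
- tip_box: pipette tip box, 122 x 84 x 68 mm high, right of the microscope; origin at the centre of its underside
Things that resemble listed ones, but are neither listed nor needed, are in the scene too. What is shaped like the chamber_insert but blue or green is not meant.

How it is judged:
By the outcome, as a careful person would: the job done as asked, in the order asked, and still so for the second after the job is handed in, with the robot touching nothing.
It also fails if it takes over 64 s, if anything falls off the work surface, if the arm or the gripper's body presses on something with over 40 N, if the wrist force passes 120 N, or if a joint passes its speed limit or range.

### The arm

A 6-joint arm with a two-finger parallel gripper is mounted at the origin on the work surface. World frame = base frame: x ahead of the robot, y to its left, z up, the work surface at z = 0. Lengths are in mm, angles in rad, forces in N, time in s.
With the tool pointing down it reaches from about 150 to 775 mm from the base axis. Payload 6.1 kg.
Tool frame: the origin (TCP) lies at the very end of the fingers, on their centre line; the grasp point (between the pads) lies 19 mm behind it; z points along the fingers, x is the direction in which the jaws open and shut, and the axes are right-handed (so a half turn about z gives the same grasp; the last joint's range is limited). The gripper opens to 85 mm and grips with 20 to 120 N. Pads are 22 mm wide; open, the fingers measure 114 mm over their backs; the gripper's body (76 mm by 85 mm) begins 54 mm behind the grasp point. The pads swing forward as they close: fully open they stand 13 mm farther back than shut.
Start: joints at [1.139, 0.126, -0.04, 1.405, 0, 1.571], TCP at [219.707, 476.799, 231.295] pointing down, gripper open.
Joint ranges: [-2.72, 2.72], [-0.95, 1.95], [-1.27, 1.35], [-1.78, 2.02], [-1.46, 1.47], [-3.14, 3.14]. Speed limits (rad/s): [2.39, 2.39, 3.01, 3.14, 3.14, 3.14].

### API

Orientations are given as a rotation vector (axis times angle).
In Python, from cell import status, grab_frame, get_calibration, job gives the robot as it stands.
- The arm moves only by the tool arm_command, never from a script. Its argument "steps" is one flat list of numbers, 5 for each row, row after row: the gripper command: -1 is fully open, 1 is shut, values between are in proportion, then the shift along the tool's x, y, z in mm, then the turn about the tool's z in degrees. A call has 1 to 5 rows; each row is the pose to reach, as a shift and turn from the pose commanded when the call began, along the tool's axes at that moment; what a row does not reach only later rows make up. A row lasts 1/12 s, in which the tool goes at most 41.7 mm and 7.16 degrees, less where a joint would pass 70% of its speed; a pose out of reach is approached as far as the arm can. A call with a gripper value outside its range is refused whole. The fingers move at their own pace and stop on an object; "grip_force" is the grip in N (left out, the last holds). Time passes only in rows, so rows that repeat a pose let the fingers close. It gives the time, the measured TCP pose, the force and the opening at its end, in the units of the state.
- status.sense(): the state, without advancing time (a new reading comes with each control period).
- grab_frame(name): name is "scene" or "top" or "wrist"; returns the picture (400x640x3 uint8, red, green, blue); there is no depth.
- get_calibration(name): a dict with "fov_y" (degrees; the focal length in pixels is half the picture's height over the tangent of half this angle, whatever the lens; pixels are square), "cx", "cy" (the principal point, pixels), "D" ([k1, k2, p1, p2, k3] as OpenCV has them; the pictures are not rectified), "R" (3x3) and "t" (3): a world point X has camera coordinates R X + t. Camera axes: x right, y down, z forward; pixel columns grow to the right and rows downward; lengths in mm; the calibration is good to about 2 mm. A picture is of the moment at which its call begins: read the wrist's pose just before it. get_calibration takes no time and is no camera call; for the wrist camera it gives the pose at the moment of the call.
- job.sign_off(): hands the job in, once; it reports no verdict.
The state is a dict: "clock": time; "joint_pos": joint angles; "qd": joint speeds; "tau": joint torques, N m; "ee_pos": TCP position; "tool_rot": TCP orientation; "ft_force": force on the tool from outside, world axes, zero at the start; "wrist_torque": the same for the moment, N m; "finger_gap": opening from 0.0 (shut) to 1.0 (fully open).
Only numpy, scipy, OpenCV 4.12 (cv2) and the standard library are available. Lean on these libraries where they do the work, as an engineer would, in place of code of your own. Each camera call takes 0.05 s, during which the arm holds its last target.

## Working session

There is one attempt and no reset: what is moved stays moved. The work goes in short steps, Python scripts to look and compute and a tool call to move; the robot and the scene stay as the last step left them, time stands still between calls to the robot, and variables do not carry over. Pictures are saved under pics/ and viewed, and the job is handed in when it is done.

Besides the shell and the picture viewer there is one more tool, called after "Call:" by a JSON object that holds its "fn" and its "kwargs". arm_command: Moves the arm, as the interface text tells. Its arguments: {"type":"object","properties":{"steps":{"type":"array"},"grip_force":{"type":"number"}},"required":["steps"]}

```bash
ls; mkdir -p pics; cat > look.py <<'E'
from cell import status, grab_frame, get_calibration
import cv2,sys,numpy as np
def save(name,fn):
    im=grab_frame(name); cv2.imwrite('pics/'+fn,cv2.cvtColor(im,cv2.COLOR_RGB2BGR)); return im
E
python3 - <<'E'
from look import *
import json
print(status.sense())
for n in ['scene','top','wrist']:
    c=get_calibration(n); print(n,c)
    save(n,n+'0.png')
E
```

```text
pics
{'clock': 0.0, 'joint_pos': array([ 1.13898923e+00,  1.26380347e-01, -4.06033205e-02,  1.40539753e+00,
       -9.64490771e-06,  1.57078199e+00]), 'qd': array([ 2.49590933e-04,  6.38060341e-04,  3.10995530e-05, -2.50562031e-04,
       -1.42802739e-03, -1.56838279e-03]), 'tau': array([-1.92861218e-03, -4.35919583e+01,  3.52922416e+01,  1.72194903e-02,
       -1.96666624e-04, -2.46412917e-06]), 'ee_pos': array([219.55227237, 476.44174393, 230.53043254]), 'tool_rot': array([ 2.64502710e+00,  1.69352059e+00, -2.08787031e-03]), 'ft_force': array([0.71952482, 0.68631832, 0.39364482]), 'wrist_torque': array([ 0.02642069, -0.02325184,  0.06626475]), 'finger_gap': 0.9991233022677543}
scene {'fov_y': 51.14814114367113, 'cx': 326.39187434301334, 'cy': 196.93653622328463, 'D': array([-0.0477036,  0.       ,  0.       ,  0.       ,  0.       ]), 'R': array([[-0.99719693,  0.07443865,  0.00756107],
       [ 0.06079489,  0.86501174, -0.49805488],
       [-0.04361495, -0.49619913, -0.86711254]]), 't': array([ 524.81240285,   98.97806066, 1670.47377916])}
top {'fov_y': 50.10633686201758, 'cx': 322.02321970241235, 'cy': 201.07287023059072, 'D': array([-0.05753687,  0.        ,  0.        ,  0.        ,  0.        ]), 'R': array([[ 0.01460275, -0.99986498,  0.0075354 ],
       [-0.99294967, -0.01538754, -0.11753376],
       [ 0.11763385, -0.00576596, -0.9930403 ]]), 't': array([ -49.44985916,  541.60555119, 1286.04402504])}
wrist {'fov_y': 60.79332106867858, 'cx': 322.1310139783968, 'cy': 201.15851065897243, 'D': array([0.01741883, 0.        , 0.        , 0.        , 0.        ]), 'R': array([[ 0.41829579,  0.90830985, -0.00135879],
       [ 0.87693791, -0.40345768,  0.26115475],
       [ 0.23666122, -0.11043151, -0.96529599]]), 't': array([-525.45224034,  -34.29696947,  378.78935372])}
```

View pics/scene0.png

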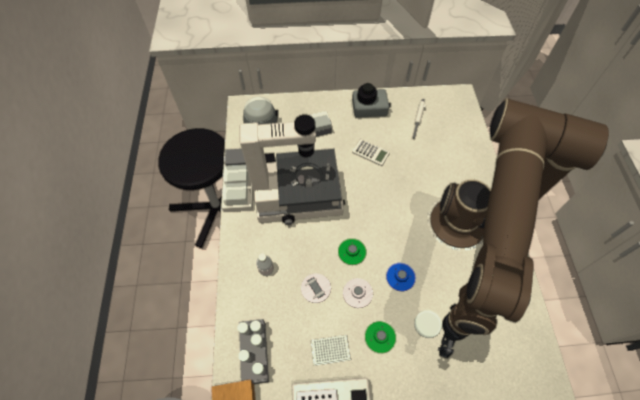

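View pics/top0.png

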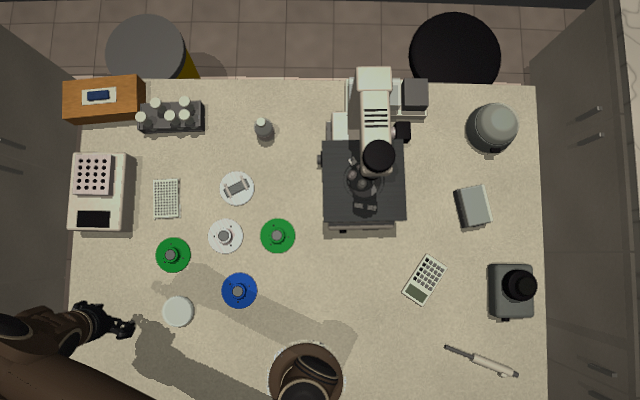

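View pics/wrist0.png

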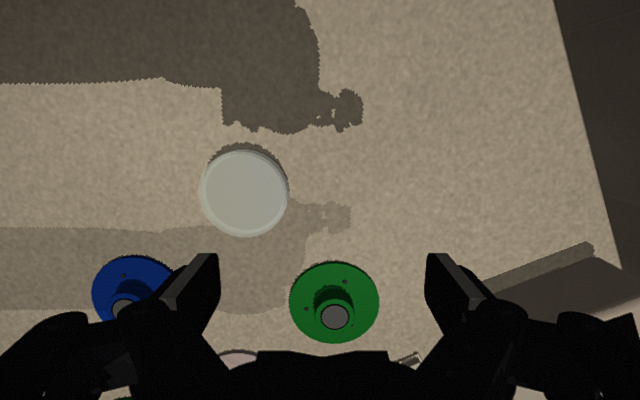

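```bash
python3 - <<'E'
import cv2
t=cv2.imread('pics/top0.png'); s=cv2.imread('pics/scene0.png')
a=cv2.resize(t[165:275,190:300],(550,550),interpolation=cv2.INTER_CUBIC);cv2.imwrite('pics/t_ins.png',a)
a=cv2.resize(t[130:240,310:420],(600,600),interpolation=cv2.INTER_CUBIC);cv2.imwrite('pics/t_st.png',a)
a=cv2.resize(s[110:225,240:355],(600,600),interpolation=cv2.INTER_CUBIC);cv2.imwrite('pics/s_st.png',a)
E
```

```text
(no output)
```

View pics/t_ins.png

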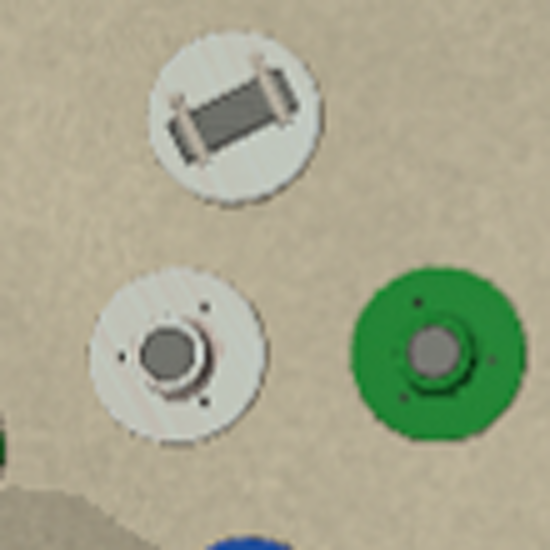

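View pics/t_st.png

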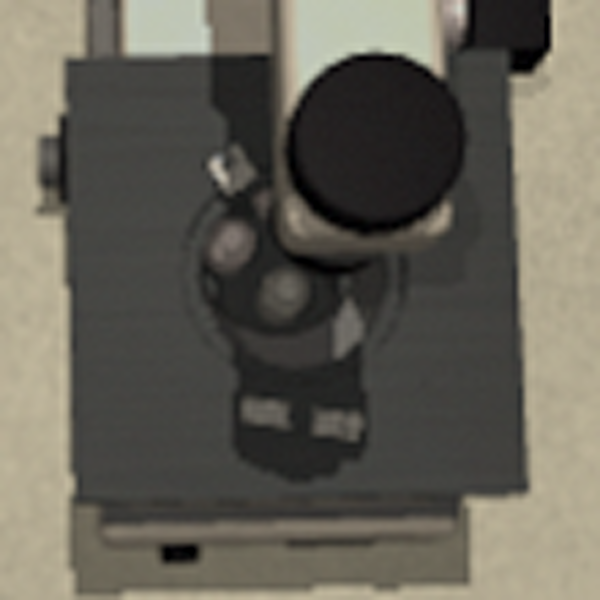

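View pics/s_st.png

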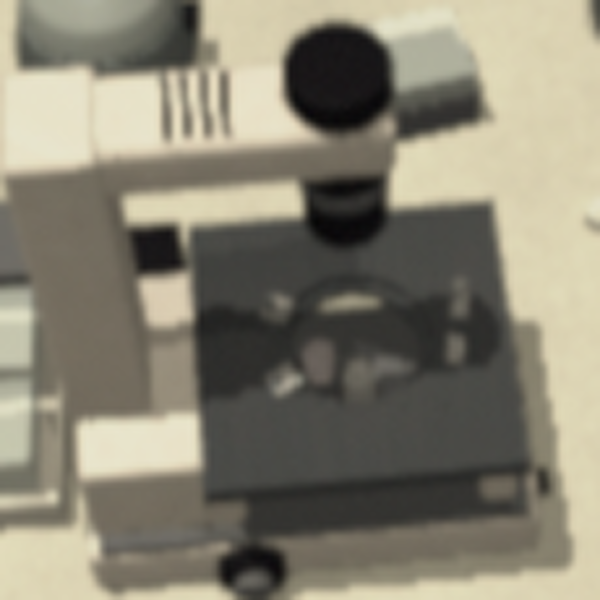

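```bash
cat >> look.py <<'E'
def K(c):
    f=200/np.tan(np.radians(c['fov_y'])/2); return np.array([[f,0,c['cx']],[0,f,c['cy']],[0,0,1]])
def ray(c,uv):
    p=cv2.undistortPoints(np.array([[uv]],float),K(c),c['D'])[0,0]
    R=np.array(c['R']); o=-R.T@c['t']; return o,R.T@np.array([p[0],p[1],1])
def onz(c,uv,z):
    o,d=ray(c,uv); return o+d*(z-o[2])/d[2]
def proj(c,X):
    X=np.atleast_2d(np.array(X,float)); r,_=cv2.Rodrigues(np.array(c['R']))
    return cv2.projectPoints(X.reshape(-1,1,3),r,np.array(c['t']).reshape(3,1),K(c),c['D'])[0][:,0]
E
python3 - <<'E'
from look import *
c=get_calibration('top'); s=get_calibration('scene')
f=lambda u,v:(190+u/5-.4,165+v/5-.4)
print('disc',onz(c,f(178,355),7),'win',onz(c,f(168,352),31), 'slide',onz(c,f(236,118),7),'green',onz(c,f(438,353),7))
print('scene disc',onz(s,(357.5,292),7))
k=600/110
g=lambda u,v:(310+u/k-.4,130+v/k-.4)
for n,p in dict(FL=(77,495),RL=(66,58),RR=(508,50),FR=(526,492)).items(): print(n,onz(c,g(*p),170))
print('clip posts?',onz(c,g(265,412),170),onz(c,g(340,422),170),'tab',onz(c,g(232,170),173))
k=600/115
h=lambda u,v:(240+u/k-.4,110+v/k-.4)
for n,p in dict(RR=(190,228),FR=(493,205),FL=(530,466),RL=(206,496)).items(): print('s',n,onz(s,h(*p),170))
print(onz(s,h(457,348),170),onz(s,h(460,295),170),onz(s,h(283,380),173),onz(s,h(277,303),173))
E
```

```text
disc [432.29057839 258.58029981   7.        ] win [433.20702009 259.53961336  31.        ] slide [581.97760573 227.91027249   7.        ] green [436.19726904  96.44034794   7.        ]
scene disc [432.1487593 259.2340875   7.       ]
FL [472.80488586 -45.91439441 170.        ]
RL [697.88089626 -37.07564967 170.        ]
RR [ 706.27842777 -265.34794548  170.        ]
FR [ 477.63675157 -272.47711723  170.        ]
clip posts? [ 516.23227049 -140.31168894  170.        ] [ 511.73020867 -178.29534081  170.        ] tab [ 639.88347491 -122.64543521  173.        ]
s RR [ 704.36122218 -262.12265725  170.        ]
s FR [ 477.37851544 -267.52875532  170.        ]
s FL [470.43701069 -41.26215499 170.        ]
s RL [696.52407618 -33.20376156 170.        ]
[ 513.93310609 -142.37019802  170.        ] [ 508.27441814 -188.10522573  170.        ] [ 639.83559425 -122.11602911  173.        ] [ 641.85495029 -188.36726062  173.        ]
```

Call:
{"fn": "arm_command", "kwargs": {"steps": [-1,40,0,-10,0,-1,80,0,-20,0,-1,120,0,-30,0,-1,160,0,-40,0,-1,200,0,-50,0]}}

```text
clock: 0.57
ee_pos: [302.6, 656.6, 280.6]
tool_rot: [-2.646, -1.694, -0.0]
ft_force: [-0.0, 1.6, 0.6]
finger_gap: 1.004
```

Call:
{"fn": "arm_command", "kwargs": {"steps": [-1,40,0,0,0,-1,80,0,0,0,-1,120,0,0,0,-1,160,0,0,0,-1,200,0,0,0]}}

```text
clock: 0.98
ee_pos: [331.1, 718.6, 269.3]
tool_rot: [2.627, 1.682, -0.053]
ft_force: [0.6, 1.6, -2.2]
finger_gap: 1.002
```

```bash
python3 - <<'E'
from look import *
import numpy as np
s=status.sense();print(s['clock'],s['joint_pos'].round(3),s['ee_pos'].round(1));print(cv2.Rodrigues(s['tool_rot'])[0].round(3))
E
```

```text
0.9833 [ 1.139  0.93   1.336  2.017 -0.     1.571] [331.1 718.6 269.3]
[[ 0.418  0.908 -0.017]
 [ 0.907 -0.419 -0.037]
 [-0.04   0.    -0.999]]
```

Call:
{"fn": "arm_command", "kwargs": {"steps": [-1,-20,0,-40,0,-1,-40,0,-80,0,-1,-40,0,-120,0,-1,-40,0,-160,0,-1,-40,0,-200,0]}}

```text
clock: 1.4
ee_pos: [324.3, 703.7, 350.3]
tool_rot: [-2.615, -1.675, -0.084]
ft_force: [-0.0, 0.9, -0.6]
finger_gap: 1.002
```

```bash
cat > st.py <<'E'
from look import *
s=status.sense();print(s['clock'],s['joint_pos'].round(3),s['ee_pos'].round(1));R=cv2.Rodrigues(s['tool_rot'])[0];print(R.round(3), 'tiltdeg',np.degrees(np.arccos(-R[2,2])).round(2))
E
python3 st.py
```

```text
1.4 [ 1.139  0.832  1.346  2.021 -0.     1.571] [324.3 703.7 350.3]
[[ 0.418  0.908  0.027]
 [ 0.906 -0.418  0.059]
 [ 0.065  0.    -0.998]] tiltdeg 3.7
```

Call:
{"fn": "arm_command", "kwargs": {"steps": [-1,0,0,-40,0,-1,0,0,-80,0,-1,0,0,-120,0,-1,0,0,-160,0,-1,0,0,-200,0]}}

```text
clock: 1.82
ee_pos: [317.0, 687.9, 407.1]
tool_rot: [-2.578, -1.651, -0.179]
ft_force: [0.3, 0.5, -0.6]
finger_gap: 1.001
```

```bash
python3 st.py
```

```text
1.8167 [ 1.139  0.757  1.346  2.02  -0.     1.571] [317.  687.9 407.1]
[[ 0.414  0.908  0.058]
 [ 0.899 -0.419  0.126]
 [ 0.138 -0.    -0.99 ]] tiltdeg 7.95
```

Call:
{"fn": "arm_command", "kwargs": {"steps": [-1,0,0,40,0,-1,0,0,40,0]}}

```text
clock: 1.98
ee_pos: [320.7, 696.1, 372.2]
tool_rot: [-2.576, -1.65, -0.184]
ft_force: [0.1, 0.5, 0.7]
finger_gap: 1.0
```

```bash
python3 st.py
```

```text
1.9833 [ 1.139  0.626  0.995  1.797 -0.     1.571] [320.7 696.1 372.2]
[[ 0.414  0.908  0.06 ]
 [ 0.899 -0.418  0.129]
 [ 0.142  0.    -0.99 ]] tiltdeg 8.18
```

```bash
cat > mv.py <<'E'
# usage: mv.py x y z [roll_total] [g] : tool-axis shift from current pose to world target
from look import *
def plan(target,verbose=True):
    s=status.sense();R=cv2.Rodrigues(s['tool_rot'])[0]
    d=R.T@(np.array(target)-s['ee_pos'])
    n=int(np.ceil(np.linalg.norm(d)/41)); print('tool shift',d.round(1),'rows',n,'per row',(d/n).round(1))
def info():
    s=status.sense();R=cv2.Rodrigues(s['tool_rot'])[0]
    print('t',round(s['clock'],2),'q',s['joint_pos'].round(3),'p',s['ee_pos'].round(1))
    z=R[:,2]; lean=np.degrees(np.arccos(-z[2])); az=np.degrees(np.arctan2(z[1],z[0]))
    h=np.array([-z[1],z[0],0]);h/=np.linalg.norm(h) # horizontal left-perp to lean
    roll=np.degrees(np.arctan2(h@R[:,1],h@R[:,0]))
    print('lean %.2f az %.2f  turn to get tool x along left-perp: %.2f'%(lean,az,roll),'F',s['ft_force'].round(1),'gap',round(s['finger_gap'],3))
info()
if len(sys.argv)>3: plan([float(a) for a in sys.argv[1:4]])
E
python3 mv.py 560 0 560
```

```text
t 1.98 q [ 1.139  0.626  0.995  1.797 -0.     1.571] p [320.7 696.1 372.2]
lean 8.18 az 65.25  turn to get tool x along left-perp: -89.99 F [0.1 0.5 0.7] gap 1.0
tool shift [-499.9  508.6 -261.6] rows 19 per row [-26.3  26.8 -13.8]
```

Call:
{"fn": "arm_command", "kwargs": {"steps": [-1,-26,27,-14,0,-1,-52,54,-28,0,-1,-79,80,-42,0,-1,-105,107,-56,0,-1,-131,134,-69,0]}}

```text
clock: 2.4
ee_pos: [383.4, 509.9, 421.7]
tool_rot: [-2.579, -1.653, -0.175]
ft_force: [-0.3, -0.5, 1.1]
finger_gap: 1.002
```

Call:
{"fn": "arm_command", "kwargs": {"steps": [-1,-26,27,-14,0,-1,-52,54,-28,0,-1,-79,80,-42,0,-1,-105,107,-56,0,-1,-131,134,-69,0]}}

```text
clock: 2.82
ee_pos: [447.1, 327.4, 472.6]
tool_rot: [-2.58, -1.652, -0.176]
ft_force: [0.3, 0.6, -0.2]
finger_gap: 0.999
```

Call:
{"fn": "arm_command", "kwargs": {"steps": [-1,-26,27,-14,0,-1,-52,54,-28,0,-1,-79,80,-42,0,-1,-105,107,-56,0,-1,-131,134,-69,0]}}

```text
clock: 3.23
ee_pos: [509.8, 145.0, 516.6]
tool_rot: [-2.582, -1.653, -0.19]
ft_force: [0.6, 0.3, 0.7]
finger_gap: 1.001
```

Call:
{"fn": "arm_command", "kwargs": {"steps": [-1,-26,27,-14,0,-1,-52,54,-28,0,-1,-79,80,-42,0,-1,-105,107,-56,0,-1,-131,134,-69,0]}}

```text
clock: 3.65
ee_pos: [548.8, -7.2, 510.8]
tool_rot: [-2.599, -1.657, -0.234]
ft_force: [0.1, 0.5, -0.6]
finger_gap: 0.998
```

```bash
python3 mv.py 640 -90 620
```

```text
t 3.65 q [-0.084  0.309  0.849  2.02   0.131  0.358] p [548.8  -7.2 510.8]
lean 9.13 az 50.87  turn to get tool x along left-perp: -75.82 F [ 0.1  0.5 -0.6] gap 0.998
tool shift [ -19.7  121.9 -108.9] rows 5 per row [ -3.9  24.4 -21.8]
```

Call:
{"fn": "arm_command", "kwargs": {"steps": [-1,-5,15,-38,0,-1,-10,30,-76,0,-1,-10,40,-116,0,-1,-10,50,-156,0,-1,-10,60,-196,0]}}

```text
clock: 4.07
ee_pos: [541.0, -33.6, 530.8]
tool_rot: [-2.62, -1.669, -0.295]
ft_force: [0.7, 0.1, -0.4]
finger_gap: 0.996
```

```bash
python3 mv.py 640 -90 620
```

```text
t 4.07 q [-0.137  0.285  0.866  2.021  0.138  0.308] p [541.  -33.6 530.8]
lean 10.91 az 38.89  turn to get tool x along left-perp: -63.89 F [ 0.7  0.1 -0.4] gap 0.996
tool shift [  5.2 120.6 -79.7] rows 4 per row [  1.3  30.2 -19.9]
```

```bash
python3 mv.py 660 -50 700
```

```text
t 4.07 q [-0.137  0.285  0.866  2.021  0.138  0.308] p [541.  -33.6 530.8]
lean 10.91 az 38.89  turn to get tool x along left-perp: -63.89 F [ 0.7  0.1 -0.4] gap 0.996
tool shift [  62.8  128.2 -150.6] rows 6 per row [ 10.5  21.4 -25.1]
```

Call:
{"fn": "arm_command", "kwargs": {"steps": [-1,12,25,-30,0,-1,25,50,-60,0,-1,37,75,-90,0,-1,50,100,-120,0,-1,62,125,-150,0]}}

```text
clock: 4.48
ee_pos: [583.9, -31.9, 536.6]
tool_rot: [2.631, 1.67, 0.352]
ft_force: [0.1, -0.4, -0.4]
finger_gap: 0.999
```

Call:
{"fn": "arm_command", "kwargs": {"steps": [-1,12,25,-30,0,-1,25,50,-60,0,-1,37,75,-90,0,-1,50,100,-120,0,-1,62,125,-150,0]}}

```text
clock: 4.9
ee_pos: [613.1, -31.3, 545.4]
tool_rot: [2.606, 1.647, 0.406]
ft_force: [-0.2, -0.2, 0.4]
finger_gap: 0.998
```

```bash
python3 mv.py 680 -50 800
```

```text
t 4.9 q [-0.118  0.41   1.085  2.021  0.139  0.342] p [613.1 -31.3 545.4]
lean 15.11 az 25.30  turn to get tool x along left-perp: -50.70 F [-0.2 -0.2  0.4] gap 0.998
tool shift [  61.7  109.4 -232.1] rows 7 per row [  8.8  15.6 -33.2]
```

```bash
python3 mv.py 640 -170 800
```

```text
t 4.9 q [-0.118  0.41   1.085  2.021  0.139  0.342] p [613.1 -31.3 545.4]
lean 15.11 az 25.30  turn to get tool x along left-perp: -50.70 F [-0.2 -0.2  0.4] gap 0.998
tool shift [ -61.5  126.6 -254.9] rows 8 per row [ -7.7  15.8 -31.9]
```

Call:
{"fn": "arm_command", "kwargs": {"steps": [-1,-12,24,-30,0,-1,-24,48,-60,0,-1,-36,72,-90,0,-1,-48,96,-120,0,-1,-60,120,-160,0]}}

```text
clock: 5.32
ee_pos: [607.2, -100.3, 557.3]
tool_rot: [2.579, 1.623, 0.452]
ft_force: [-0.2, 0.2, 0.4]
finger_gap: 1.001
```

Call:
{"fn": "arm_command", "kwargs": {"steps": [-1,5,20,-35,0,-1,10,40,-70,0,-1,15,60,-105,0,-1,20,80,-140,0,-1,20,90,-180,0]}}

```text
clock: 5.73
ee_pos: [598.4, -107.4, 579.3]
tool_rot: [2.549, 1.599, 0.498]
ft_force: [0.3, 0.9, -0.0]
finger_gap: 0.998
```

```bash
python3 mv.py 680 -150 800
```

```text
t 5.73 q [-0.262  0.387  1.13   2.02   0.175  0.214] p [ 598.4 -107.4  579.3]
lean 19.51 az 16.44  turn to get tool x along left-perp: -42.23 F [ 0.3  0.9 -0. ] gap 0.998
tool shift [  44.1  143.8 -185.9] rows 6 per row [  7.4  24.  -31. ]
```

Call:
{"fn": "arm_command", "kwargs": {"steps": [-1,6,14,-38,0,-1,12,28,-76,0,-1,18,42,-114,0,-1,24,56,-152,0,-1,30,70,-190,0]}}

```text
clock: 6.15
ee_pos: [573.1, -104.4, 609.0]
tool_rot: [2.517, 1.573, 0.545]
ft_force: [-0.3, -0.8, 0.5]
finger_gap: 0.998
```

Call:
{"fn": "arm_command", "kwargs": {"steps": [-1,6,14,-38,0,-1,12,28,-76,0,-1,18,42,-114,0,-1,24,56,-152,0,-1,30,70,-190,0]}}

```text
clock: 6.57
ee_pos: [548.7, -101.2, 635.4]
tool_rot: [2.487, 1.547, 0.588]
ft_force: [-0.2, -0.0, -0.2]
finger_gap: 0.995
```

Call:
{"fn": "arm_command", "kwargs": {"steps": [-1,6,18,-37,0,-1,12,36,-74,0,-1,18,54,-110,0,-1,24,72,-148,0,-1,30,90,-185,0]}}

```text
clock: 6.98
ee_pos: [533.7, -102.0, 657.6]
tool_rot: [2.456, 1.522, 0.629]
ft_force: [-0.7, -0.0, -0.3]
finger_gap: 0.999
```

Call:
{"fn": "arm_command", "kwargs": {"steps": [-1,6,18,-37,0,-1,12,36,-74,0,-1,18,54,-110,0,-1,24,72,-148,0,-1,30,90,-185,0]}}

```text
clock: 7.4
ee_pos: [516.1, -101.6, 680.1]
tool_rot: [2.424, 1.496, 0.671]
ft_force: [-0.3, -0.2, 0.4]
finger_gap: 1.001
```

```bash
python3 mv.py 680 -150 850
```

```text
t 7.4 q [-0.306  0.217  1.139  2.02   0.199  0.207] p [ 516.1 -101.6  680.1]
lean 29.18 az 6.43  turn to get tool x along left-perp: -33.09 F [-0.3 -0.2  0.4] gap 1.001
tool shift [ 64.7 220.9 -71.5] rows 6 per row [ 10.8  36.8 -11.9]
```

Call:
{"fn": "arm_command", "kwargs": {"steps": [-1,6,24,-33,0,-1,12,48,-66,0,-1,18,72,-99,0,-1,24,96,-132,0,-1,30,120,-165,0]}}

```text
clock: 7.82
ee_pos: [514.9, -108.2, 697.1]
tool_rot: [2.393, 1.47, 0.709]
ft_force: [-0.2, -0.4, -0.4]
finger_gap: 0.997
```

Call:
{"fn": "arm_command", "kwargs": {"steps": [-1,6,24,-33,0,-1,12,48,-66,0,-1,18,72,-99,0,-1,24,96,-132,0,-1,30,120,-165,0]}}

```text
clock: 8.23
ee_pos: [508.2, -113.3, 715.5]
tool_rot: [2.361, 1.444, 0.747]
ft_force: [-0.8, 0.3, -0.5]
finger_gap: 1.001
```

Call:
{"fn": "arm_command", "kwargs": {"steps": [-1,6,26,-32,0,-1,12,52,-64,0,-1,18,78,-96,0,-1,24,104,-128,0,-1,30,130,-160,0]}}

```text
clock: 8.65
ee_pos: [502.8, -119.7, 732.9]
tool_rot: [2.329, 1.418, 0.783]
ft_force: [1.2, 0.1, 0.1]
finger_gap: 1.001
```

Call:
{"fn": "arm_command", "kwargs": {"steps": [-1,6,26,-32,0,-1,12,52,-64,0,-1,18,78,-96,0,-1,24,104,-128,0,-1,30,130,-160,0]}}

```text
clock: 9.07
ee_pos: [493.1, -124.6, 750.7]
tool_rot: [2.297, 1.392, 0.817]
ft_force: [0.2, 0.0, -0.4]
finger_gap: 1.0
```

```bash
python3 mv.py 680 -150 850
```

```text
t 9.07 q [-0.394  0.2    1.283  2.02   0.254  0.171] p [ 493.1 -124.6  750.7]
lean 38.76 az 1.07  turn to get tool x along left-perp: -28.65 F [ 0.2  0.  -0.4] gap 1.0
tool shift [ 74.1 196.   39.2] rows 6 per row [12.4 32.7  6.5]
```

```bash
python3 mv.py 560 -40 880
```

```text
t 9.07 q [-0.394  0.2    1.283  2.02   0.254  0.171] p [ 493.1 -124.6  750.7]
lean 38.76 az 1.07  turn to get tool x along left-perp: -28.65 F [ 0.2  0.  -0.4] gap 1.0
tool shift [137.6  77.9 -58. ] rows 5 per row [ 27.5  15.6 -11.6]
```

Call:
{"fn": "arm_command", "kwargs": {"steps": [-1,30,16,-20,0,-1,60,32,-40,0,-1,90,48,-60,0,-1,110,70,-90,0,-1,120,90,-120,0]}}

```text
clock: 9.48
ee_pos: [495.6, -61.3, 772.6]
tool_rot: [2.269, 1.374, 0.851]
ft_force: [0.3, 0.0, -0.5]
finger_gap: 1.005
```

Call:
{"fn": "arm_command", "kwargs": {"steps": [-1,14,26,-28,0,-1,28,52,-56,0,-1,42,78,-84,0,-1,56,104,-112,0,-1,70,130,-140,0]}}

```text
clock: 9.9
ee_pos: [474.5, -54.8, 789.5]
tool_rot: [2.245, 1.354, 0.882]
ft_force: [0.8, 0.2, -0.2]
finger_gap: 1.001
```

```bash
python3 mv.py 350 0 500
```

```text
t 9.9 q [-0.201  0.16   1.345  2.02   0.139  0.338] p [474.5 -54.8 789.5]
lean 42.77 az 0.30  turn to get tool x along left-perp: -28.08 F [ 0.8  0.2 -0.2] gap 1.001
tool shift [ -86.6 -280.   128.2] rows 8 per row [-10.8 -35.   16. ]
```

```bash
python3 mv.py 380 259 110
```

```text
t 9.9 q [-0.201  0.16   1.345  2.02   0.139  0.338] p [474.5 -54.8 789.5]
lean 42.77 az 0.30  turn to get tool x along left-perp: -28.08 F [ 0.8  0.2 -0.2] gap 1.001
tool shift [  28.  -615.1  435.8] rows 19 per row [  1.5 -32.4  22.9]
```

Call:
{"fn": "arm_command", "kwargs": {"steps": [-1,2,-32,23,-7,-1,3,-65,46,-14,-1,5,-97,69,-21,-1,6,-130,92,-28,-1,7,-162,115,-28.1]}}

```text
clock: 10.32
ee_pos: [461.9, -5.4, 686.8]
tool_rot: [1.885, 1.708, 0.741]
ft_force: [0.9, 0.6, 2.8]
finger_gap: 1.001
```

```bash
python3 mv.py 380 259 110
```

```text
t 10.32 q [-0.024 -0.248  0.459  1.532  0.02   0.082] p [461.9  -5.4 686.8]
lean 42.78 az 0.26  turn to get tool x along left-perp: -5.90 F [0.9 0.6 2.8] gap 1.001
tool shift [ 217.1 -475.8  368.5] rows 16 per row [ 13.6 -29.7  23. ]
```

Call:
{"fn": "arm_command", "kwargs": {"steps": [-1,14,-30,23,-3,-1,27,-60,46,-5.9,-1,41,-90,69,-5.9,-1,55,-120,92,-5.9,-1,68,-150,115,-5.9]}}

```text
clock: 10.73
ee_pos: [434.1, 78.8, 504.9]
tool_rot: [1.787, 1.788, 0.702]
ft_force: [-0.3, 0.4, -0.4]
finger_gap: 1.001
```

```bash
python3 mv.py 380 259 110
```

```text
t 10.73 q [ 0.32  -0.495 -0.163  1.182 -0.211  0.24 ] p [434.1  78.8 504.9]
lean 42.69 az 0.34  turn to get tool x along left-perp: -0.28 F [-0.3  0.4 -0.4] gap 1.001
tool shift [ 179.1 -307.6  254.2] rows 11 per row [ 16.3 -28.   23.1]
```

Call:
{"fn": "arm_command", "kwargs": {"steps": [-1,16,-28,23,0,-1,32,-56,46,0,-1,49,-84,69,0,-1,65,-112,92,0,-1,81,-140,115,0]}}

```text
clock: 11.15
ee_pos: [408.9, 160.2, 325.8]
tool_rot: [1.786, 1.789, 0.703]
ft_force: [0.8, 0.4, 0.5]
finger_gap: 1.003
```

```bash
python3 mv.py 380 259 110
```

```text
t 11.15 q [ 0.651 -0.553 -0.582  0.907 -0.42   0.51 ] p [408.9 160.2 325.8]
lean 42.70 az 0.36  turn to get tool x along left-perp: -0.27 F [0.8 0.4 0.5] gap 1.003
tool shift [  98.2 -167.6  139.4] rows 6 per row [ 16.4 -27.9  23.2]
```

Call:
{"fn": "arm_command", "kwargs": {"steps": [-1,16,-28,23,0,-1,33,-56,46,0,-1,49,-84,70,0,-1,65,-112,93,0,-1,82,-140,116,0]}}

```text
clock: 11.57
ee_pos: [384.4, 242.4, 146.2]
tool_rot: [1.786, 1.789, 0.703]
ft_force: [0.6, 1.0, 0.0]
finger_gap: 0.997
```

```bash
python3 mv.py 394.5 259 62; python3 - <<'E'
from look import *
save('wrist','w1.png'); c=get_calibration('wrist')
print(proj(c,[[432.5,259,31],[432.5,259,7],status.sense()['ee_pos']]))
E
```

```text
t 11.57 q [ 0.919 -0.397 -0.885  0.569 -0.566  0.765] p [384.4 242.4 146.2]
lean 42.70 az 0.37  turn to get tool x along left-perp: -0.29 F [0.6 1.  0. ] gap 0.997
tool shift [ 16.2 -49.7  68.8] rows 3 per row [  5.4 -16.6  22.9]
[[343.88035396 152.4875212 ]
 [342.94305586 129.13042228]
 [319.97434781 257.64650526]]
```

View pics/w1.png

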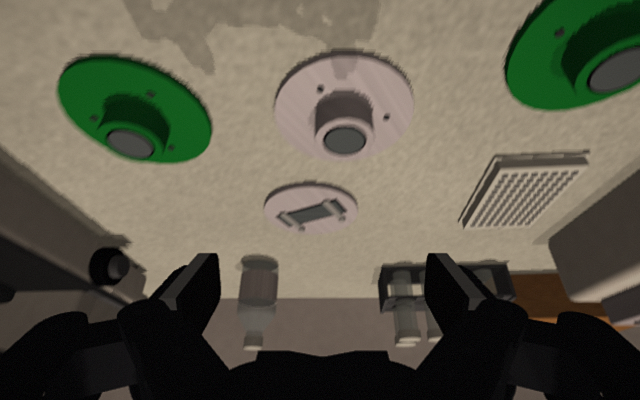

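Call:
{"fn": "arm_command", "kwargs": {"steps": [-1,5,-16,22,0,-1,11,-33,44,0,-1,16,-45,60,0,-1,16,-45,60,0,-1,16,-45,60,0]}}

```text
clock: 12.03
ee_pos: [392.4, 257.7, 72.7]
tool_rot: [1.786, 1.79, 0.698]
ft_force: [0.4, 0.6, 0.3]
finger_gap: 0.998
```

```bash
python3 mv.py; python3 - <<'E'
from look import *
c=get_calibration('wrist');im=save('wrist','w2.png'); d=get_calibration('wrist'); print(np.abs(c['t']-d['t']).max())
print(proj(c,[[432.5,259,31],[432.5,259,7],status.sense()['ee_pos']]))
E
```

```text
t 12.03 q [ 0.928 -0.274 -0.988  0.352 -0.571  0.774] p [392.4 257.7  72.7]
lean 42.59 az 0.17  turn to get tool x along left-perp: -0.03 F [0.4 0.6 0.3] gap 0.998
0.9623079488516169
[[322.46322644 220.22710578]
 [322.42155845 188.2046723 ]
 [321.55754624 261.4592418 ]]
```

View pics/w2.png

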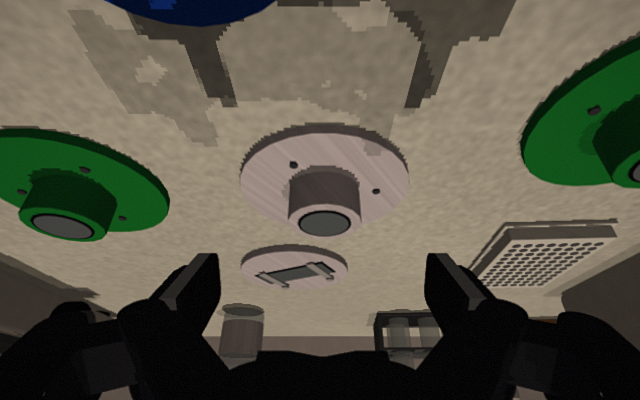

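```bash
python3 mv.py 441 260 13
```

```text
t 12.08 q [ 0.928 -0.276 -0.986  0.353 -0.571  0.775] p [393.1 258.4  74.2]
lean 42.69 az 0.30  turn to get tool x along left-perp: -0.22 F [0.1 0.  0.7] gap 0.999
tool shift [ 1.3 -6.3 77.5] rows 2 per row [ 0.7 -3.1 38.8]
```

Call:
{"fn": "arm_command", "kwargs": {"steps": [-1,0.5,-2,20,0,-1,1,-4,40,0,-1,1.3,-6,60,0,-1,1.3,-6,75,0,-1,1.3,-6,75,0], "grip_force": 40}}

```text
clock: 12.5
ee_pos: [440.7, 260.0, 14.8]
tool_rot: [1.788, 1.787, 0.703]
ft_force: [-0.1, -0.3, 0.2]
finger_gap: 0.999
```

Call:
{"fn": "arm_command", "kwargs": {"steps": [-0.3,0,0,0,0,-0.2,0,0,0,0,-0.1,0,0,0,0]}}

```text
clock: 12.75
ee_pos: [439.7, 261.0, 16.2]
tool_rot: [1.786, 1.788, 0.706]
ft_force: [0.1, -0.1, -0.1]
finger_gap: 0.604
```

```bash
python3 mv.py 441 260 13; python3 - <<'E'
from look import *
im=save('wrist','w3.png');im=save('scene','s3.png')
E
```

```text
t 12.75 q [ 0.826 -0.116 -1.042  0.08  -0.519  0.672] p [439.7 261.   16.2]
lean 42.79 az 0.48  turn to get tool x along left-perp: -0.42 F [ 0.1 -0.1 -0.1] gap 0.604
tool shift [-1.  -1.2  3.3] rows 1 per row [-1.  -1.2  3.3]
```

View pics/w3.png

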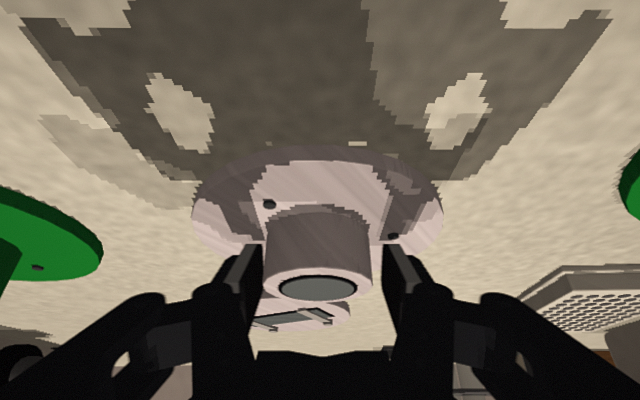

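Call:
{"fn": "arm_command", "kwargs": {"steps": [0.3,0,0,1,0,0.5,0,0,2,0,0.5,0,0,2,0,0.5,0,0,2,0], "grip_force": 40}}

```text
clock: 13.18
ee_pos: [442.0, 261.4, 15.9]
tool_rot: [1.785, 1.785, 0.708]
ft_force: [-5.5, -2.3, 12.3]
finger_gap: 0.52
```

```bash
python3 mv.py 441 260 13
```

```text
t 13.18 q [ 0.824 -0.111 -1.042  0.071 -0.519  0.668] p [442.  261.4  15.9]
lean 42.98 az 0.47  turn to get tool x along left-perp: -0.45 F [-5.5 -2.3 12.3] gap 0.52
tool shift [-1.4 -2.7  1.4] rows 1 per row [-1.4 -2.7  1.4]
```

```bash
python3 mv.py 380 40 260
```

```text
t 13.18 q [ 0.824 -0.111 -1.042  0.071 -0.519  0.668] p [442.  261.4  15.9]
lean 42.98 az 0.47  turn to get tool x along left-perp: -0.45 F [-5.5 -2.3 12.3] gap 0.52
tool shift [-219.9  121.5 -222.1] rows 9 per row [-24.4  13.5 -24.7]
```

Call:
{"fn": "arm_command", "kwargs": {"steps": [0.5,0,10,-11,0,0.5,0,24,-26,0,0.5,0,44,-48,0,0.5,0,68,-73,0]}}

```text
clock: 13.52
ee_pos: [439.3, 258.8, 111.7]
tool_rot: [1.786, 1.793, 0.697]
ft_force: [0.6, 1.2, -1.5]
finger_gap: 0.521
```

```bash
python3 mv.py 360 0 260;python3 - <<'E'
from look import *
im=save('wrist','w4.png')
E
```

```text
t 13.52 q [ 0.822 -0.263 -0.893  0.382 -0.515  0.667] p [439.3 258.8 111.7]
lean 42.48 az 0.25  turn to get tool x along left-perp: -0.03 F [ 0.6  1.2 -1.5] gap 0.521
tool shift [-258.4   41.  -163.7] rows 8 per row [-32.3   5.1 -20.5]
```

View pics/w4.png

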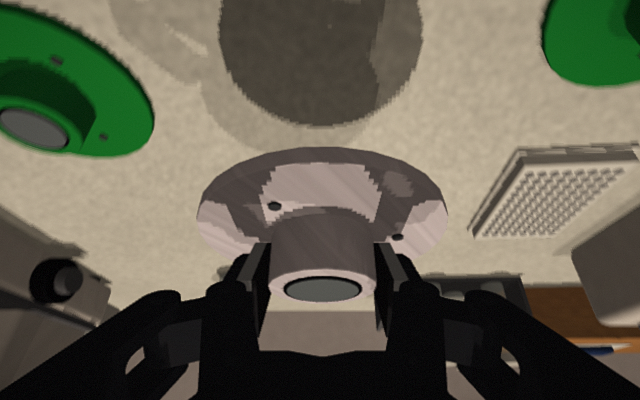

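Call:
{"fn": "arm_command", "kwargs": {"steps": [0.5,-30,5,-20,0,0.5,-62,10,-40,0,0.5,-96,15,-61,0,0.5,-130,20,-82,0,0.5,-162,25,-103,0]}}

```text
clock: 13.98
ee_pos: [388.4, 96.8, 205.1]
tool_rot: [1.784, 1.792, 0.703]
ft_force: [1.0, -1.6, -1.1]
finger_gap: 0.521
```

Call:
{"fn": "arm_command", "kwargs": {"steps": [0.5,-32,2,-20,0,0.5,-64,0,-40,0,0.5,-90,-20,-55,0,0.5,-95,-45,-70,0,0.5,-95,-75,-80,0]}}

```text
clock: 14.4
ee_pos: [303.7, 0.2, 214.8]
tool_rot: [1.814, 1.804, 0.672]
ft_force: [-1.3, -0.5, -3.6]
finger_gap: 0.522
```

```bash
python3 mv.py 200 0 250
```

```text
t 14.4 q [ 0.004 -0.953 -0.908  0.905 -0.003  0.008] p [3.037e+02 2.000e-01 2.148e+02]
lean 40.71 az -0.07  turn to get tool x along left-perp: -0.23 F [-1.3 -0.5 -3.6] gap 0.522
tool shift [ -0.5 -55.7 -94.3] rows 3 per row [ -0.2 -18.6 -31.4]
```

Call:
{"fn": "arm_command", "kwargs": {"steps": [0.5,0,-20,-15,0,0.5,0,-40,-30,0,0.5,0,-60,-45,0,0.5,0,-80,-60,0,0.5,0,-100,-75,0]}}

```text
clock: 14.82
ee_pos: [270.4, 28.3, 225.2]
tool_rot: [1.847, 1.819, 0.62]
ft_force: [-0.2, 0.4, -2.0]
finger_gap: 0.512
```

```bash
python3 mv.py 200 0 250
```

```text
t 14.82 q [ 0.364 -0.954 -0.849  1.048 -0.238  0.302] p [270.4  28.3 225.2]
lean 38.13 az -1.64  turn to get tool x along left-perp: 0.74 F [-0.2  0.4 -2. ] gap 0.512
tool shift [-29.8 -39.8 -62.5] rows 2 per row [-14.9 -19.9 -31.2]
```

```bash
python3 - <<'E'
from look import *
im=save('wrist','w5.png')
E
```

```text
(no output)
```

View pics/w5.png

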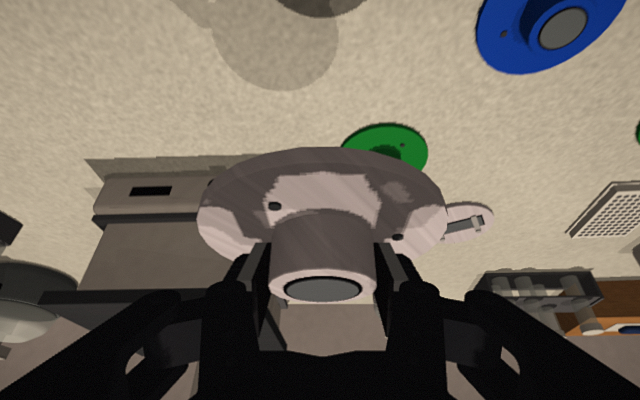

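```bash
python3 mv.py 320 -140 235
```

```text
t 14.87 q [ 0.388 -0.954 -0.85   1.053 -0.24   0.308] p [268.   33.6 223.5]
lean 37.86 az -0.58  turn to get tool x along left-perp: 0.74 F [-1.4  2.2 -2.3] gap 0.52
tool shift [-173.7   47.3   23.9] rows 5 per row [-34.7   9.5   4.8]
```

Call:
{"fn": "arm_command", "kwargs": {"steps": [0.5,-25,15,12,0,0.5,-55,26,18,0,0.5,-90,34,22,0,0.5,-125,42,24,0,0.5,-160,47,24,0]}}

```text
clock: 15.28
ee_pos: [302.2, -47.3, 225.8]
tool_rot: [1.847, 1.836, 0.613]
ft_force: [-0.4, 1.7, -2.7]
finger_gap: 0.517
```

```bash
python3 mv.py 220 -80 235
```

```text
t 15.28 q [-0.341 -0.869 -0.838  0.973  0.193 -0.272] p [302.2 -47.3 225.8]
lean 37.47 az -1.21  turn to get tool x along left-perp: 0.87 F [-0.4  1.7 -2.7] gap 0.517
tool shift [-33.6 -59.6 -56.9] rows 3 per row [-11.2 -19.9 -19. ]
```

Call:
{"fn": "arm_command", "kwargs": {"steps": [0.5,-20,-8,-6,0,0.5,-30,-24,-20,0,0.5,-35,-40,-35,0,0.5,-38,-55,-50,0]}}

```text
clock: 15.62
ee_pos: [240.1, -83.5, 228.7]
tool_rot: [1.852, 1.841, 0.603]
ft_force: [-0.4, -1.0, -2.5]
finger_gap: 0.516
```

```bash
python3 mv.py 360 -80 235
```

```text
t 15.62 q [-0.901 -0.874 -0.798  1.199  0.48  -0.784] p [240.1 -83.5 228.7]
lean 36.92 az -1.39  turn to get tool x along left-perp: 1.05 F [-0.4 -1.  -2.5] gap 0.516
tool shift [ 4.5 99.6 66.9] rows 3 per row [ 1.5 33.2 22.3]
```

Call:
{"fn": "arm_command", "kwargs": {"steps": [0.5,5,-20,-15,0,0.5,10,-40,-30,0,0.5,15,-60,-45,0]}}

```text
clock: 15.87
ee_pos: [189.0, -78.1, 221.4]
tool_rot: [1.866, 1.865, 0.576]
ft_force: [0.0, -0.6, -2.5]
finger_gap: 0.52
```

```bash
python3 mv.py 360 -120 260
```

```text
t 15.87 q [-1.319 -0.843 -0.772  1.451  0.587 -1.261] p [189.  -78.1 221.4]
lean 35.15 az -1.48  turn to get tool x along left-perp: 1.44 F [ 0.  -0.6 -2.5] gap 0.52
tool shift [-41.5 161.9  67.4] rows 5 per row [-8.3 32.4 13.5]
```

```bash
python3 - <<'E'
from look import *
c=get_calibration('wrist'); s=status.sense(); R=cv2.Rodrigues(s['tool_rot'])[0]
cam=-c['R'].T@c['t']; print('cam in tool',(R.T@(cam-s['ee_pos'])).round(1)); print('cam axes in tool',(R.T@c['R'].T).round(3))
Rp=cv2.Rodrigues(np.array([1.785,1.785,.708]))[0]
n=Rp.T@[0,0,1]; cc=Rp.T@(np.array([432.4,259.5,0])-np.array([442,261.4,15.9])); print('n_tool',n.round(4),'c_tool',cc.round(1))
print('disc normal now',(R@n).round(3))
E
python3 mv.py 450 -150 290
```

```text
cam in tool [   0.9  -65.2 -142.8]
cam axes in tool [[ 1.    -0.     0.   ]
 [ 0.     0.965  0.261]
 [-0.    -0.261  0.965]]
n_tool [ 0.0052  0.6816 -0.7317] c_tool [ -2.  -17.9   5.1]
disc normal now [0.136 0.019 0.99 ]
t 15.87 q [-1.319 -0.843 -0.772  1.451  0.587 -1.261] p [189.  -78.1 221.4]
lean 35.15 az -1.48  turn to get tool x along left-perp: 1.44 F [ 0.  -0.6 -2.5] gap 0.52
tool shift [-71.5 252.7  95.1] rows 7 per row [-10.2  36.1  13.6]
```

```bash
python3 mv.py 478 -152 490
```

```text
t 15.87 q [-1.319 -0.843 -0.772  1.451  0.587 -1.261] p [189.  -78.1 221.4]
lean 35.15 az -1.48  turn to get tool x along left-perp: 1.44 F [ 0.  -0.6 -2.5] gap 0.52
tool shift [-76.3 390.6 -52.2] rows 10 per row [-7.6 39.1 -5.2]
```

Call:
{"fn": "arm_command", "kwargs": {"steps": [0.5,-8,25,-5,0,0.5,-15,55,-10,1,0.5,-23,95,-16,1.4,0.5,-30,135,-21,1.4,0.5,-38,175,-26,1.4]}}

```text
clock: 16.28
ee_pos: [307.3, -113.7, 334.4]
tool_rot: [1.895, 1.839, 0.587]
ft_force: [-1.1, -0.1, -1.6]
finger_gap: 0.525
```

```bash
python3 mv.py 478 -152 490
```

```text
t 16.28 q [-0.674 -0.675 -0.525  1.208  0.356 -0.55 ] p [ 307.3 -113.7  334.4]
lean 35.26 az -1.49  turn to get tool x along left-perp: -0.20 F [-1.1 -0.1 -1.6] gap 0.525
tool shift [-33.1 230.1 -28. ] rows 6 per row [-5.5 38.3 -4.7]
```

Call:
{"fn": "arm_command", "kwargs": {"steps": [0.5,-6,38,-5,0,0.5,-12,77,-9,0,0.5,-18,115,-14,0,0.5,-23,153,-19,0,0.5,-29,192,-24,0]}}

```text
clock: 16.7
ee_pos: [450.5, -145.9, 463.5]
tool_rot: [1.893, 1.847, 0.588]
ft_force: [-0.3, 0.0, -0.5]
finger_gap: 0.522
```

Call:
{"fn": "arm_command", "kwargs": {"steps": [0.5,-3,35,-4,0,0.5,-4,48,-5,0,0.5,-4,48,-5,0]}}

```text
clock: 16.95
ee_pos: [488.1, -151.7, 495.3]
tool_rot: [1.892, 1.846, 0.589]
ft_force: [-0.7, 0.4, -1.4]
finger_gap: 0.516
```

```bash
python3 mv.py; python3 - <<'E'
from look import *
import json
c=get_calibration('wrist');im=save('wrist','w6.png');d=get_calibration('wrist');print(np.abs(c['t']-d['t']).max())
np.savez('w6.npz',**c)
a=cv2.cvtColor(im,cv2.COLOR_RGB2BGR)[0:220,170:470];cv2.imwrite('pics/w6c.png',cv2.resize(a,None,fx=2.6,fy=2.6,interpolation=cv2.INTER_CUBIC))
E
```

```text
t 16.95 q [-0.437 -0.265  0.024  1.288  0.236 -0.343] p [ 488.1 -151.7  495.3]
lean 35.16 az -1.04  turn to get tool x along left-perp: -0.36 F [-0.7  0.4 -1.4] gap 0.516
1.8971770674596655
```

View pics/w6.png

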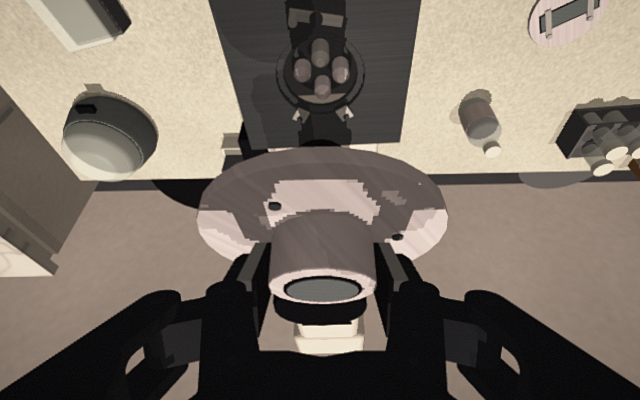

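View pics/w6c.png

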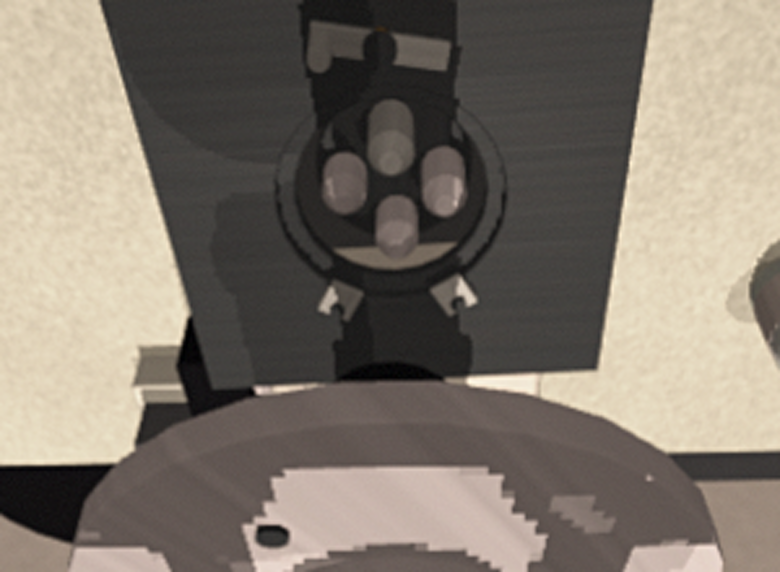

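```bash
python3 mv.py; python3 - <<'E'
from look import *
c=get_calibration('wrist');im=save('wrist','w7.png');d=get_calibration('wrist');print(np.abs(c['t']-d['t']).max())
c['t']=(c['t']); np.savez('w7.npz',**c)
a=cv2.cvtColor(im,cv2.COLOR_RGB2BGR)[0:150,240:410];cv2.imwrite('pics/w7c.png',cv2.resize(a,None,fx=4.6,fy=4,interpolation=cv2.INTER_CUBIC))
g=cv2.convertScaleAbs(cv2.resize(a[20:120,30:140],None,fx=7,fy=6,interpolation=cv2.INTER_CUBIC),alpha=2.2,beta=-20);cv2.imwrite('pics/w7d.png',g)
E
```

```text
t 17.0 q [-0.438 -0.267  0.021  1.289  0.236 -0.343] p [ 486.4 -151.3  493.9]
lean 35.04 az -1.02  turn to get tool x along left-perp: -0.44 F [ 0.4  0.1 -3.1] gap 0.522
1.1060380493239563
```

View pics/w7d.png

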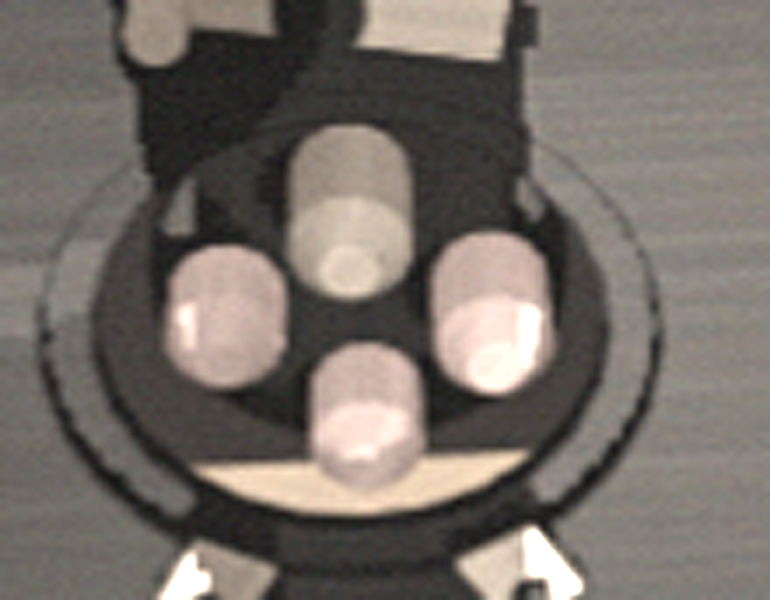

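View pics/w7c.png

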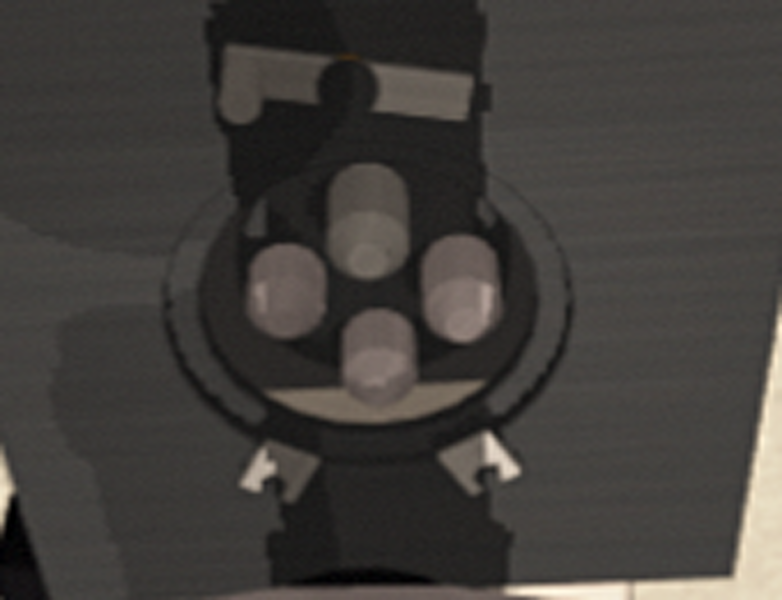

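```bash
cat > fit.py <<'E'
from look import *
from scipy.optimize import least_squares
c=dict(np.load('w7.npz'))
f=lambda p:((p[0]+.5)/7-.5+270,(p[1]+.5)/6-.5+20)
outer=[(40,320),(661,315),(72,430),(135,510),(640,400),(595,470),(60,240),(130,175),(645,240),(585,165)]
inner=[(93,315),(607,310),(115,390),(160,445),(350,517),(250,500),(450,500),(545,445),(590,385)]
O=np.array([onz(c,f(p),170)[:2] for p in outer]); I=np.array([onz(c,f(p),163)[:2] for p in inner])
print(O.round(1).tolist());
for nm,P,r in(('outer',O,57),('inner',I,48)):
    s=least_squares(lambda x:np.hypot(*(P-x).T)-r,[588,-153]); print(nm,s.x.round(2),s.fun.round(1))
    s=least_squares(lambda x:np.hypot(*(P-x[:2]).T)-x[2],[588,-153,r]); print(nm,s.x.round(2),s.fun.round(1))
h=lambda p:((p[0]+.5)/4.6-.5+240,(p[1]+.5)/4-.5)
for nm,p,z in (('pivot',(348,75),175.5),('postTop',(240,108),195.5),('tongueEnd',(470,98),175.5),('tailEnd',(224,70),175.5),('RLcorner',(732,575),170),('tabR',(298,450),173),('tabL',(458,447),173)): print(nm,onz(c,h(p),z).round(1))
E
python3 fit.py
```

```text
[[578.8, -210.5], [580.7, -97.9], [605.0, -207.9], [625.9, -198.0], [600.5, -100.4], [617.8, -108.0], [561.4, -204.7], [548.2, -191.1], [564.1, -101.9], [548.3, -113.2]]
outer [ 588.26 -154.39] [-0.1 -0.  -1.   0.6 -1.7 -2.   0.1 -2.7  0.8  0.4]
outer [ 588.04 -154.38   56.42] [ 0.5  0.5 -0.3  1.3 -1.1 -1.3  0.5 -2.3  1.3  0.8]
inner [ 585.29 -154.3 ] [-0.5 -0.7 -0.5 -0.6  0.4  0.3  0.  -0.2 -0.4]
inner [ 586.13 -154.31   47.34] [ 0.3 -0.  -0.1 -0.4  0.3  0.2 -0.1 -0.  -0. ]
pivot [ 512.5 -157.1  175.5]
postTop [ 512.  -182.   195.5]
tongueEnd [ 519.3 -127.6  175.5]
tailEnd [ 510.4 -186.7  175.5]
RLcorner [699.7 -36.2 170. ]
tabR [ 636.6 -177.2  173. ]
tabL [ 636.7 -128.7  173. ]
```

```bash
cat > ov.py <<'E'
from look import *
c=dict(np.load('w7.npz')); im=cv2.imread('pics/w7.png')
camT=np.array([0.9,-65.2,-142.8]); A=np.array([[1,0,0],[0,.965,.261],[0,-.261,.965]]) # cam axes in tool (cols)
Rp=cv2.Rodrigues(np.array([1.785,1.785,.708]))[0]
n=Rp.T@[0,0,1]; cc=np.array([float(a) for a in sys.argv[1:4]]) 
if len(sys.argv)>4:
    a=np.radians(float(sys.argv[4])); n=np.array([n[0],np.sin(a),-np.cos(a)]);n/=np.linalg.norm(n)
e1=np.cross(n,[1,0,0]);e1/=np.linalg.norm(e1);e2=np.cross(n,e1)
def circ(h,r):
    t=np.linspace(0,2*np.pi,120,False)
    P=cc+h*n+r*(np.cos(t)[:,None]*e1+np.sin(t)[:,None]*e2)
    return (P-camT)@A
big=cv2.resize(im,None,fx=3,fy=3,interpolation=cv2.INTER_CUBIC)
for h,r,col in((7,55,(0,0,255)),(0,55,(255,0,0)),(31,23,(0,255,0)),(31,17.5,(0,255,255))):
    p=cv2.projectPoints(circ(h,r),np.zeros(3),np.zeros(3),K(c),c['D'])[0][:,0]
    for q in p: cv2.circle(big,(int(3*q[0]+1),int(3*q[1]+1)),1,col,-1)
cv2.imwrite('pics/'+sys.argv[5],cv2.resize(big[400:960,540:1380],(780,520)))
E
python3 ov.py -0.5 -17.9 5.1 42.97 ov1.png
```

```text
(no output)
```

View pics/ov1.png

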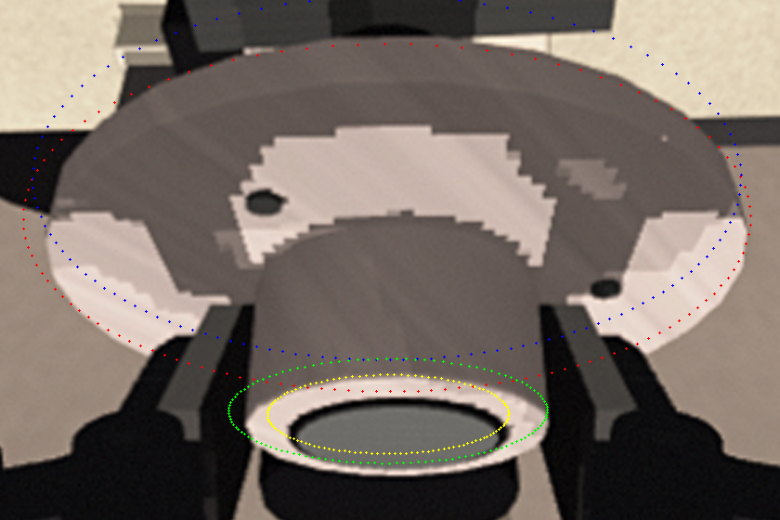

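```bash
cat > fit2.py <<'E'
from look import *
from scipy.optimize import least_squares
c=dict(np.load('w7.npz'))
camT=np.array([0.9,-65.2,-142.8]); A=np.array([[1,0,0],[0,.965,.261],[0,-.261,.965]])
t=np.linspace(0,2*np.pi,360,False)
def curve(x,h,r):
    a=x[3]; n=np.array([x[4],np.sin(a),-np.cos(a)]);n/=np.linalg.norm(n)
    e1=np.cross(n,[1,0,0]);e1/=np.linalg.norm(e1);e2=np.cross(n,e1)
    P=x[:3]+h*n+r*(np.cos(t)[:,None]*e1+np.sin(t)[:,None]*e2)
    return cv2.projectPoints((P-camT)@A,np.zeros(3),np.zeros(3),K(c),c['D'])[0][:,0]
obs=[(31,23,[(246,425),(548,420),(400,474),(300,458),(490,460)]),(0,55,[(390,38),(270,60),(500,50),(600,80),(180,97)]),(7,55,[(390,80),(60,280),(100,325),(735,270),(690,325),(47,235),(747,225)])]
g=lambda p:np.array([(540+p[0]*840/780)/3-.33,(400+p[1]*560/520)/3-.33])
def res(x):
    o=[]
    for h,r,ps in obs:
        C=curve(x,h,r)
        for p in ps:
            d=C-g(p); o.append(np.hypot(*d.T).min())
    return np.array(o)
s=least_squares(res,[-.5,-17.9,5.1,np.radians(43),0.005],loss='soft_l1',diff_step=1e-4)
print(s.x[:3].round(2),np.degrees(s.x[3]).round(2),s.x[4].round(4)); print(res(s.x).round(1))
E
python3 fit2.py
```

```text
[ -0.51 -17.53   5.08] 48.91 0.001
[ 3.6  1.7  6.7  2.9  4.5  1.3  4.3  1.   3.5 10.2  5.1  3.   3.4  0.5
  5.5  8.6  1.3]
```

```bash
cat >> fit2.py <<'E'
from scipy.optimize import minimize
sc=np.array([1,1,1,.03,.01])
x0=np.array([1,-15,10,np.radians(43),0.005])
b=None
for k in range(4):
    m=minimize(lambda u:np.sum(np.sqrt(1+res(x0+u*sc)**2)-1),np.zeros(5),method='Nelder-Mead',options=dict(initial_simplex=np.vstack([np.zeros(5),3*np.eye(5)]),maxiter=1500,xatol=1e-3,fatol=1e-4)); x0=x0+m.x*sc
print(x0[:3].round(2),np.degrees(x0[3]).round(2),x0[4].round(4),m.fun); print(res(x0).round(1))
E
python3 fit2.py
```

```text
[ -0.51 -17.53   5.08] 48.91 0.001
[ 3.6  1.7  6.7  2.9  4.5  1.3  4.3  1.   3.5 10.2  5.1  3.   3.4  0.5
  5.5  8.6  1.3]
[  0.96 -12.69  10.81] 43.77 0.0031 13.930302199241911
[0.2 0.1 1.  1.  0.6 1.6 2.  0.5 1.9 5.3 3.2 0.2 0.4 1.  0.4 1.7 2. ]
```

```bash
python3 - <<'E'
from look import *
R=np.array([[ 0.41829579,  0.90830985, -0.00135879],[ 0.87693791, -0.40345768,  0.26115475],[ 0.23666122, -0.11043151, -0.96529599]]);t=np.array([-525.45224034,  -34.29696947,  378.78935372])
T=cv2.Rodrigues(np.array([ 2.64502710e+00,  1.69352059e+00, -2.08787031e-03]))[0]
print(T.T@(-R.T@t-np.array([219.552,476.44,230.53])), T.T@R.T)
for k in range(2):
    s=status.sense();c=get_calibration('wrist');T=cv2.Rodrigues(s['tool_rot'])[0];print(T.T@(-c['R'].T@c['t']-s['ee_pos']),s['ee_pos'],s['clock'])
E
```

```text
[   1.12547198  -65.94329701 -143.35927985] [[ 9.99999948e-01  1.57248138e-04  2.76754413e-04]
 [-2.24068594e-04  9.65299292e-01  2.61145992e-01]
 [-2.26086926e-04 -2.61146037e-01  9.65299277e-01]]
[   0.95348556  -65.2430609  -142.84504452] [ 485.28665611 -151.11610471  493.1569519 ] 17.05
[   0.95348556  -65.2430609  -142.84504452] [ 485.28665611 -151.11610471  493.1569519 ] 17.05
```

```bash
python3 mv.py 465 -155 350;python3 mv.py 480 -155 226
```

```text
t 17.05 q [-0.438 -0.269  0.019  1.29   0.236 -0.343] p [ 485.3 -151.1  493.2]
lean 34.98 az -1.03  turn to get tool x along left-perp: -0.48 F [ 0.7 -0.2 -2.5] gap 0.519
tool shift [ -5.1 -98.6 105.7] rows 4 per row [ -1.3 -24.7  26.4]
t 17.05 q [-0.438 -0.269  0.019  1.29   0.236 -0.343] p [ 485.3 -151.1  493.2]
lean 34.98 az -1.03  turn to get tool x along left-perp: -0.48 F [ 0.7 -0.2 -2.5] gap 0.519
tool shift [  -5.3 -157.4  215.9] rows 7 per row [ -0.8 -22.5  30.8]
```

Call:
{"fn": "arm_command", "kwargs": {"steps": [0.5,-1,-20,15,0,0.5,-3,-48,45,0,0.5,-4,-75,77,0,0.5,-5,-100,107,0,0.5,-5,-120,138,0]}}

```text
clock: 17.47
ee_pos: [463.3, -154.4, 308.7]
tool_rot: [1.897, 1.845, 0.586]
ft_force: [0.4, 0.4, -1.1]
finger_gap: 0.518
```

```bash
python3 mv.py 500 -155.5 226
```

```text
t 17.47 q [-0.475 -0.396 -0.478  0.927  0.255 -0.373] p [ 463.3 -154.4  308.7]
lean 34.99 az -1.15  turn to get tool x along left-perp: -0.47 F [ 0.4  0.4 -1.1] gap 0.518
tool shift [ -0.5 -17.4  88.8] rows 3 per row [-0.2 -5.8 29.6]
```

Call:
{"fn": "arm_command", "kwargs": {"steps": [0.5,0,-7,28,0,0.5,0,-13,56,0,0.5,-0.5,-17,84,0,0.5,-0.5,-17,86,0,0.5,-0.5,-17,86,0]}}

```text
clock: 17.88
ee_pos: [499.4, -155.0, 229.0]
tool_rot: [1.899, 1.848, 0.586]
ft_force: [-0.2, 0.6, -0.5]
finger_gap: 0.518
```

```bash
python3 mv.py 560 -155.5 218; python3 -c "
from look import *
save('scene','s8.png')
a=cv2.imread('pics/s8.png')[100:235,230:390];cv2.imwrite('pics/s8c.png',cv2.resize(a,None,fx=4.4,fy=4.4,interpolation=cv2.INTER_CUBIC))"
```

```text
t 17.88 q [-0.431 -0.328 -0.612  0.72   0.232 -0.336] p [ 499.4 -155.   229. ]
lean 34.82 az -0.95  turn to get tool x along left-perp: -0.63 F [-0.2  0.6 -0.5] gap 0.518
tool shift [ 1.  43.4 43.6] rows 2 per row [ 0.5 21.7 21.8]
```

View pics/s8c.png

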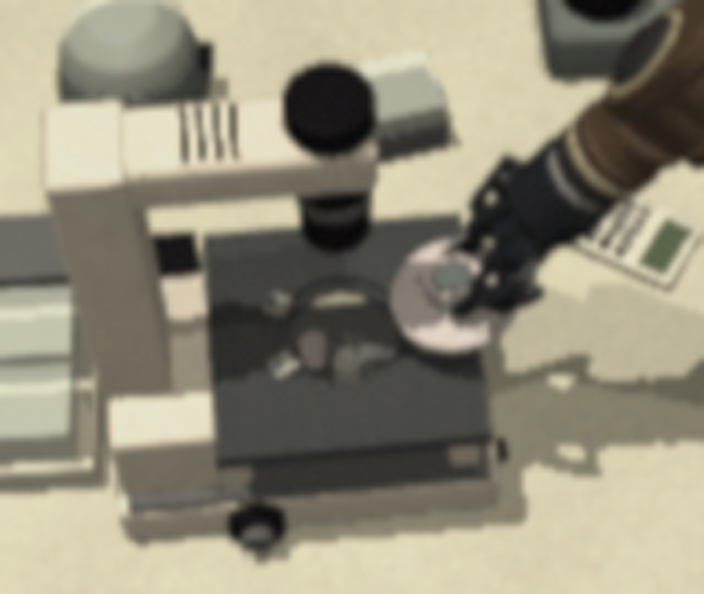

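Call:
{"fn": "arm_command", "kwargs": {"steps": [0.5,0,14,12,0,0.5,0,28,26,0,0.5,0.5,40,40,0,0.5,0.5,43,44,0,0.5,0.5,43,44,0]}}

```text
clock: 18.35
ee_pos: [562.6, -156.9, 221.8]
tool_rot: [1.895, 1.845, 0.588]
ft_force: [-1.1, -0.1, -1.2]
finger_gap: 0.519
```

```bash
python3 mv.py 581 -155.5 199; python3 -c "
from look import *
c=get_calibration('wrist');save('wrist','w9.png');np.savez('w9.npz',**c)
a=cv2.imread('pics/w9.png')[0:400,120:520];cv2.imwrite('pics/w9c.png',cv2.resize(a,None,fx=1.5,fy=1.5,interpolation=cv2.INTER_CUBIC))"
```

```text
t 18.35 q [-0.373 -0.212 -0.553  0.647  0.201 -0.286] p [ 562.6 -156.9  221.8]
lean 35.11 az -1.10  turn to get tool x along left-perp: -0.42 F [-1.1 -0.1 -1.2] gap 0.519
tool shift [ 1.8  1.9 29.2] rows 1 per row [ 1.8  1.9 29.2]
```

View pics/w9c.png

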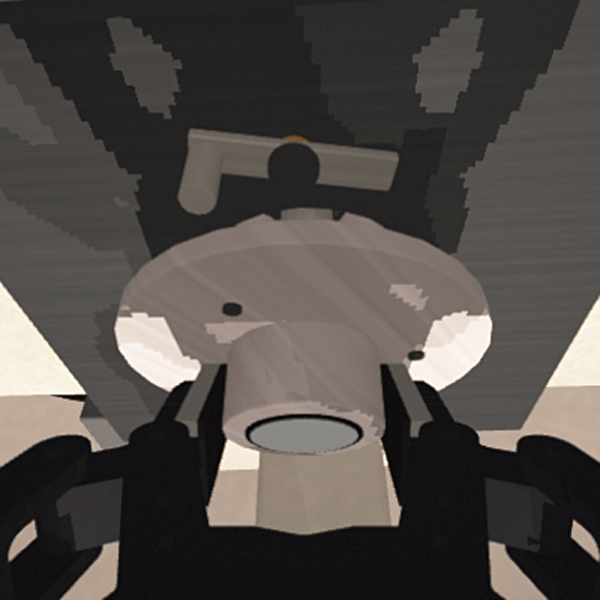

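Call:
{"fn": "arm_command", "kwargs": {"steps": [0.5,0.6,1,10,0,0.5,1.2,2,20,0,0.5,1.6,2,28,0,0.5,1.6,2,28,0]}}

```text
clock: 18.73
ee_pos: [579.3, -155.1, 196.3]
tool_rot: [1.898, 1.847, 0.586]
ft_force: [-0.6, -1.0, -1.9]
finger_gap: 0.519
```

```bash
python3 mv.py 582 -155.5 188.5
```

```text
t 18.73 q [-0.355 -0.17  -0.575  0.584  0.191 -0.271] p [ 579.3 -155.1  196.3]
lean 34.88 az -1.00  turn to get tool x along left-perp: -0.56 F [-0.6 -1.  -1.9] gap 0.519
tool shift [-0.3 -2.2  7.9] rows 1 per row [-0.3 -2.2  7.9]
```

Call:
{"fn": "arm_command", "kwargs": {"steps": [0.5,0,-1,3,0,0.5,-0.2,-2,5,0,0.5,-0.3,-3,7,0,0.5,-0.3,-3,7,0]}}

```text
clock: 19.07
ee_pos: [581.1, -155.8, 190.8]
tool_rot: [1.897, 1.846, 0.587]
ft_force: [0.7, 0.1, -2.6]
finger_gap: 0.522
```

```bash
python3 mv.py 582 -155.5 187.5; python3 -c "
from look import *
save('scene','s10.png');save('wrist','w10.png')
a=cv2.imread('pics/s10.png')[110:225,240:370];cv2.imwrite('pics/s10c.png',cv2.resize(a,None,fx=5.5,fy=5,interpolation=cv2.INTER_CUBIC))"
```

```text
t 19.07 q [-0.355 -0.165 -0.585  0.567  0.19  -0.27 ] p [ 581.1 -155.8  190.8]
lean 35.00 az -1.07  turn to get tool x along left-perp: -0.49 F [ 0.7  0.1 -2.6] gap 0.522
tool shift [ 0.3 -1.1  3.2] rows 1 per row [ 0.3 -1.1  3.2]
```

View pics/s10c.png

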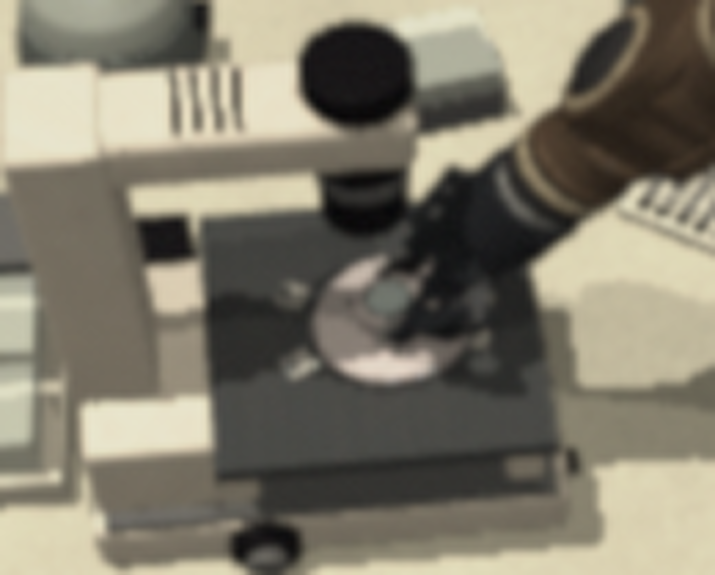

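View pics/w10.png

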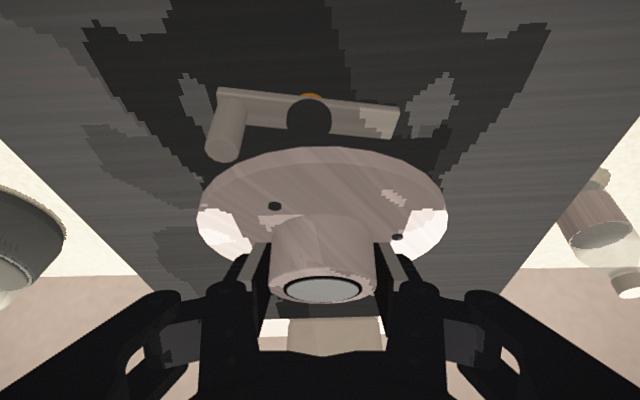

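Call:
{"fn": "arm_command", "kwargs": {"steps": [0.5,0.3,-1,2.5,0,0.5,0.3,-1.5,3.5,0,0.5,0.3,-1.5,3.5,0]}}

```text
clock: 19.42
ee_pos: [582.0, -155.5, 187.2]
tool_rot: [1.896, 1.846, 0.587]
ft_force: [0.4, -0.2, -2.3]
finger_gap: 0.518
```

```bash
python3 mv.py 582 -155.5 186
```

```text
t 19.42 q [-0.354 -0.162 -0.59   0.558  0.19  -0.269] p [ 582.  -155.5  187.2]
lean 35.02 az -1.08  turn to get tool x along left-perp: -0.48 F [ 0.4 -0.2 -2.3] gap 0.518
tool shift [-0.  -0.7  1. ] rows 1 per row [-0.  -0.7  1. ]
```

Call:
{"fn": "arm_command", "kwargs": {"steps": [0.5,0,-0.6,0.8,0,0.5,0,-0.6,0.8,0]}}

```text
clock: 19.58
ee_pos: [582.0, -155.5, 186.4]
tool_rot: [1.896, 1.846, 0.587]
ft_force: [-0.2, -0.1, -2.0]
finger_gap: 0.515
```

Call:
{"fn": "arm_command", "kwargs": {"steps": [0.5,0,-0.6,0.8,0,0.5,0,-0.6,0.8,0]}}

```text
clock: 19.75
ee_pos: [582.0, -155.5, 185.4]
tool_rot: [1.896, 1.845, 0.587]
ft_force: [-0.2, -0.1, -2.3]
finger_gap: 0.518
```

Call:
{"fn": "arm_command", "kwargs": {"steps": [0.5,0,-0.6,0.8,0,0.5,0,-0.6,0.8,0]}}

```text
clock: 19.92
ee_pos: [582.0, -155.5, 184.4]
tool_rot: [1.896, 1.845, 0.587]
ft_force: [0.2, -0.6, -1.8]
finger_gap: 0.524
```

Call:
{"fn": "arm_command", "kwargs": {"steps": [0.5,0,-0.6,0.8,0,0.5,0,-0.6,0.8,0]}}

```text
clock: 20.08
ee_pos: [582.3, -155.6, 184.0]
tool_rot: [1.895, 1.845, 0.588]
ft_force: [-0.3, 0.5, -0.2]
finger_gap: 0.522
```

Call:
{"fn": "arm_command", "kwargs": {"steps": [0.5,0,-0.6,0.8,0,0.5,0,-0.6,0.8,0]}}

```text
clock: 20.25
ee_pos: [582.6, -155.6, 183.7]
tool_rot: [1.894, 1.844, 0.589]
ft_force: [-1.2, 0.2, 2.4]
finger_gap: 0.52
```

```bash
python3 mv.py 582 -155.5 186;python3 -c "
from look import *
c=get_calibration('wrist');save('wrist','w11.png');np.savez('w11.npz',**c);save('scene','s11.png')
a=cv2.imread('pics/w11.png')[130:330,180:460];cv2.imwrite('pics/w11c.png',cv2.resize(a,None,fx=2.8,fy=2.8,interpolation=cv2.INTER_CUBIC))
a=cv2.imread('pics/s11.png')[140:200,270:350];cv2.imwrite('pics/s11c.png',cv2.resize(a,None,fx=9,fy=9,interpolation=cv2.INTER_CUBIC))"
```

```text
t 20.25 q [-0.354 -0.16  -0.598  0.546  0.19  -0.269] p [ 582.6 -155.6  183.7]
lean 35.15 az -1.11  turn to get tool x along left-perp: -0.42 F [-1.2  0.2  2.4] gap 0.52
tool shift [ 0.1  0.9 -2.2] rows 1 per row [ 0.1  0.9 -2.2]
```

View pics/w11c.png

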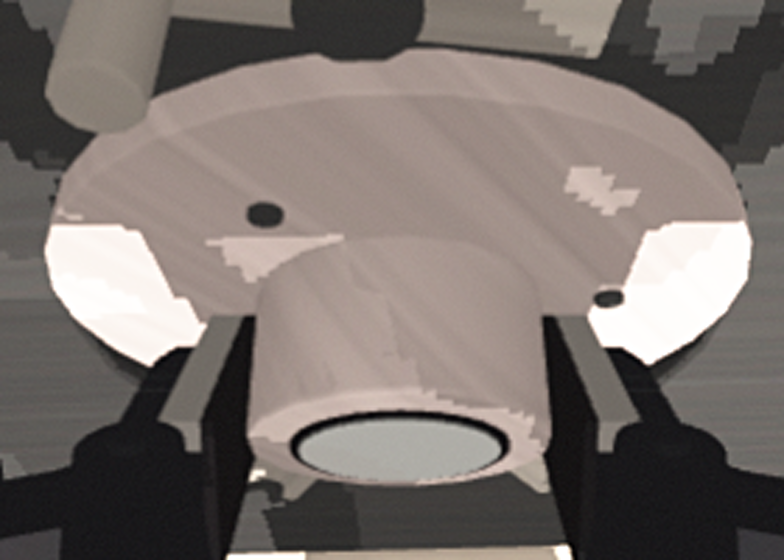

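View pics/s11c.png

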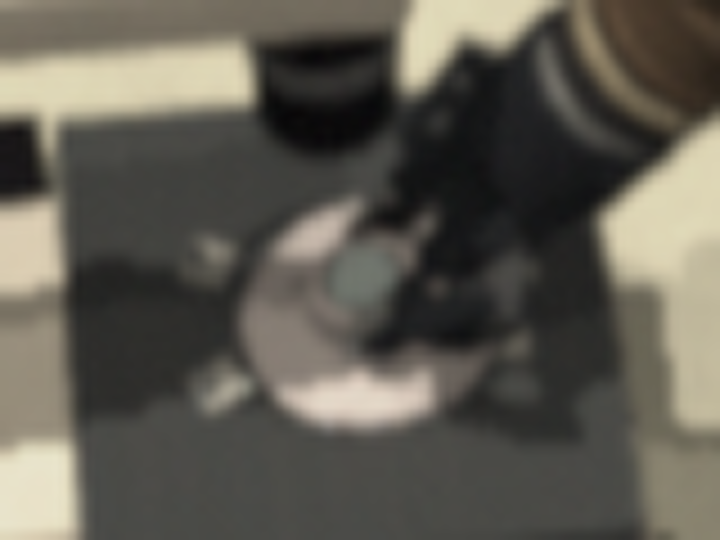

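```bash
cat > ov2.py <<'E'
from look import *
def run(npz,png,out,S,yaw,cc,aT,crop,clipang=1.45):
    c=dict(np.load(npz)); im=cv2.imread('pics/'+png)
    camT=np.array([0.9,-65.2,-142.8]); A=np.array([[1,0,0],[0,.965,.261],[0,-.261,.965]])
    big=cv2.resize(im,None,fx=4,fy=4,interpolation=cv2.INTER_CUBIC)
    def dots(p,col):
        for q in p: cv2.circle(big,(int(4*q[0]+1.5),int(4*q[1]+1.5)),2,col,-1)
    t=np.linspace(0,2*np.pi,200,False)
    if cc is not None:
        n=np.array([0.003,np.sin(aT),-np.cos(aT)]); e1=np.cross(n,[1,0,0]);e1/=np.linalg.norm(e1);e2=np.cross(n,e1)
        for h,r,col in((7,55,(0,0,255)),(0,55,(255,0,0)),(31,23,(0,255,0))):
            P=np.array(cc)+h*n+r*(np.cos(t)[:,None]*e1+np.sin(t)[:,None]*e2)
            dots(cv2.projectPoints((P-camT)@A,np.zeros(3),np.zeros(3),K(c),c['D'])[0][:,0],col)
    cs,sn=np.cos(yaw),np.sin(yaw); Rz=np.array([[cs,-sn,0],[sn,cs,0],[0,0,1]])
    W=lambda P:np.array(S)+np.atleast_2d(P)@Rz.T
    C=lambda r,z,x0=0,y0=0:np.c_[x0+r*np.cos(t),y0+r*np.sin(t),0*t+z]
    dots(proj(c,W(C(57,7))),(255,255,0)); dots(proj(c,W(C(5,32.5,-75+25*np.cos(clipang+np.pi),25*np.sin(clipang+np.pi)))),(0,255,255))
    l=np.linspace(-1,1,40); b=[]
    for k in(-1,1):
        b+= [[30*a,6*k,12.5] for a in l]+[[30*k,6*a,12.5] for a in l]
    b=np.array(b); ca,sa=np.cos(clipang),np.sin(clipang); b=b@np.array([[ca,-sa,0],[sa,ca,0],[0,0,1]]).T+[-75,0,0]
    dots(proj(c,W(b)),(0,165,255))
    for s in(-1,1):
        for z in (10,13):
            e=np.array([[51,9*a,z] for a in l]+[[51+6*a,9*k,z] for a in (l+1) for k in (-1,1)]); a=s*np.pi/6
            dots(proj(c,W(e@np.array([[np.cos(a),-np.sin(a),0],[np.sin(a),np.cos(a),0],[0,0,1]]).T)),(255,0,255))
    x0,y0,x1,y1=crop
    o=big[4*y0:4*y1,4*x0:4*x1]; f=min(800/o.shape[1],600/o.shape[0]); cv2.imwrite('pics/'+out,cv2.resize(o,None,fx=f,fy=f,interpolation=cv2.INTER_AREA))
E
python3 -c "
from ov2 import *
S=(587.5,-154.3,163);y=np.radians(1.8)
run('w7.npz','w7.png','o7.png',S,y,(0.96,-12.7,10.8),np.radians(43.8),(230,0,420,150))
run('w11.npz','w11.png','o11.png',S,y,(0.96,-12.7,10.8),np.radians(43.8),(190,80,460,320))
"
```

```text
(no output)
```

View pics/o7.png

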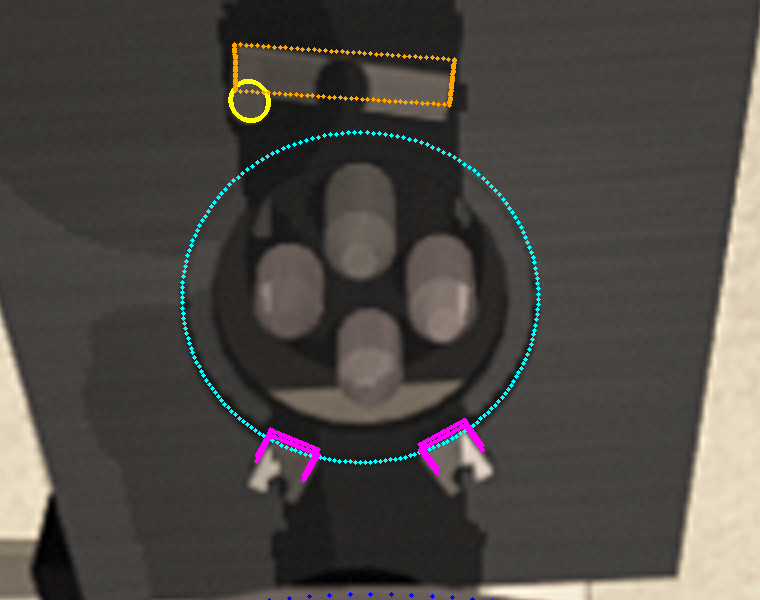

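View pics/o11.png

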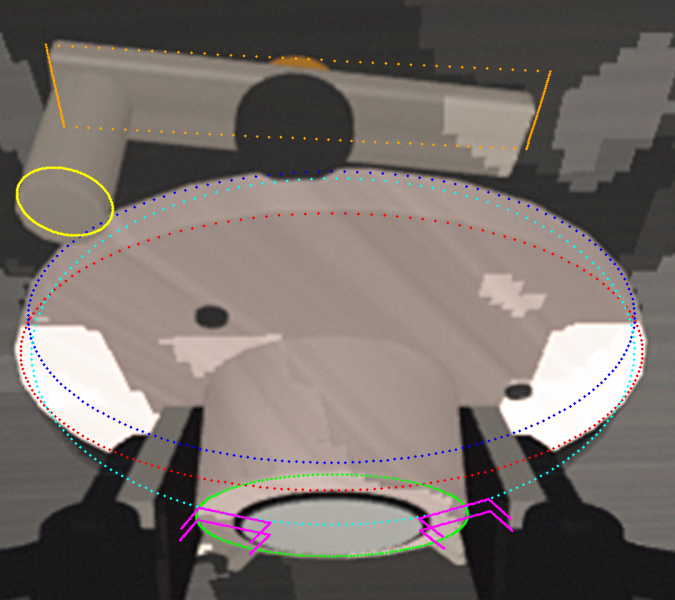

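```bash
python3 -c "
import cv2
a=cv2.imread('pics/w7.png')
b=cv2.resize(a[100:135,285:360],None,fx=10,fy=8,interpolation=cv2.INTER_CUBIC)
c=cv2.resize(a[5:40,285:360],None,fx=10,fy=8,interpolation=cv2.INTER_CUBIC)
import numpy as np
cv2.imwrite('pics/w7e.png',cv2.convertScaleAbs(np.vstack([c,b]),alpha=1.8))
a=cv2.imread('pics/w11.png')
cv2.imwrite('pics/w11e.png',cv2.convertScaleAbs(cv2.resize(a[280:330,250:410],None,fx=5,fy=5,interpolation=cv2.INTER_CUBIC),alpha=1.6))
cv2.imwrite('pics/w11f.png',cv2.convertScaleAbs(cv2.resize(a[85:190,185:420],None,fx=3.4,fy=3.4,interpolation=cv2.INTER_CUBIC),alpha=1.6))
"
```

```text
(no output)
```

View pics/w7e.png

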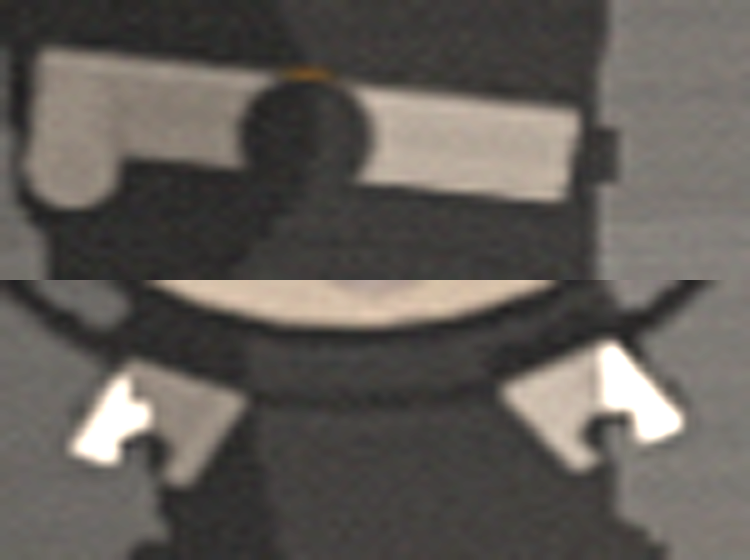

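View pics/w11e.png

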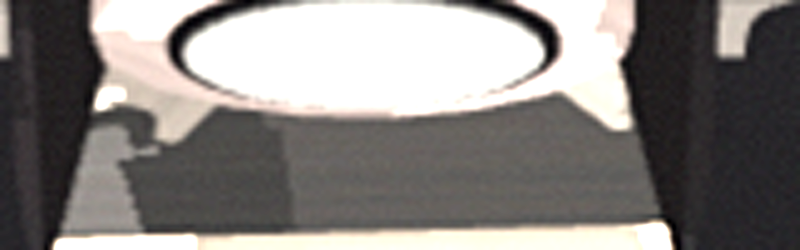

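View pics/w11f.png

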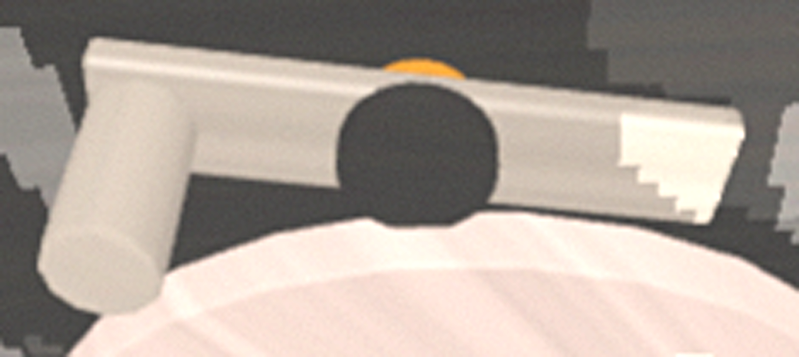

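```bash
cat > fit3.py <<'E'
from look import *
from scipy.optimize import least_squares
c7=dict(np.load('w7.npz'));c11=dict(np.load('w11.npz'));c9=dict(np.load('w9.npz'))
def tri(obs):
    f=lambda X:np.concatenate([proj(c,X)[0]-p for c,p in obs]); s=least_squares(f,[512,-156,180]); return s.x.round(1),s.fun.round(1)
print('ball',tri([(c7,(315.5,21.25)),(c11,(307.9,130.6)),(c9,(120+293/1.5-.2,158/1.5-.2))]))
# joint fit of seat: x,y,z,ang ; yaw fixed
e7=lambda x,y:((x+.5)/10-.5+285,(y+.5)/8-.5+5)
e7b=lambda x,y:((x+.5)/10-.5+285,(y-280+.5)/8-.5+100)
f11=lambda x,y:((x+.5)/3.4-.5+185,(y+.5)/3.4-.5+85)
e11=lambda x,y:((x+.5)/5-.5+250,(y+.5)/5-.5+280)
def rot(a,P): c,s=np.cos(a),np.sin(a); return np.array([c*P[0]-s*P[1],s*P[0]+c*P[1],P[2]])
def model(x):
    S=np.array([x[0],x[1],x[2]]);yaw=x[3];ang=x[4]
    W=lambda P:S+rot(yaw,np.array(P,float))
    B=lambda P:W(rot(ang,P)+np.array([-75,0,0]))
    T=lambda s,P:W(rot(s*np.pi/6,P))
    return dict(tfar=B([30,-6,12.5]),tnear=B([30,6,12.5]),post=B([-25,0,32.5]),tailnear=B([-30,6,12.5]),RinL=T(-1,[51,-9,13]),RinR=T(-1,[51,9,13]),LinL=T(1,[51,-9,13]),LinR=T(1,[51,9,13]),L10=T(1,[51,9,10]))
o7=dict(tfar=e7(562,202),tnear=e7(582,112),post=e7(78,172),tailnear=e7(40,50),RinL=e7b(130,360),RinR=e7b(245,400),LinL=e7b(502,385),LinR=e7b(612,340))
o11=dict(tfar=f11(708,223),tnear=f11(742,133),post=f11(102,270),tailnear=f11(88,68))
def fit(use,free=5,x0=(588,-154.5,163,.031,1.4)):
    def r(x):
        m=model(x);o=[]
        for c,ob in use:
            for k,p in ob.items(): o.append(proj(c,m[k])[0]-p)
        return np.concatenate(o)
    s=least_squares(r,x0,loss='soft_l1'); print(s.x.round(3)); print(r(s.x).reshape(-1,2).round(1).tolist())
if __name__=='__main__':
    fit([(c7,o7)]);fit([(c11,o11)]);fit([(c7,o7),(c11,o11)])
E
python3 fit3.py
```

```text
ball (array([ 511.4, -157.1,  181.2]), array([-0.4, -1.6, -0.3, -2.2,  0.6,  3.6]))
[ 5.90721e+02 -1.54481e+02  1.60804e+02  3.50000e-02  1.38100e+00]
[[0.1, -0.1], [-0.0, 0.1], [-0.3, -0.5], [0.2, 0.4], [-0.0, -0.0], [0.3, -0.2], [-0.2, 0.4], [-0.0, -0.1]]
[ 5.91775e+02 -1.51477e+02  1.61759e+02  8.30000e-02  1.34000e+00]
[[-0.6, 0.7], [0.0, -1.0], [1.8, 1.7], [-0.6, -1.3]]
[ 5.91222e+02 -1.54654e+02  1.62134e+02  3.90000e-02  1.37700e+00]
[[-0.3, 0.9], [-0.4, 1.1], [-0.8, 0.6], [-0.3, 1.4], [-0.1, 0.9], [0.3, 0.7], [-0.1, 1.2], [0.0, 0.7], [-0.2, 0.2], [0.7, -1.7], [1.0, 0.3], [-1.3, -3.2]]
```

```bash
python3 mv.py 587 -155.5 190.5
```

```text
t 20.35 q [-0.354 -0.16  -0.598  0.546  0.19  -0.269] p [ 582.6 -155.6  183.7]
lean 35.15 az -1.11  turn to get tool x along left-perp: -0.43 F [-0.8  0.7  4. ] gap 0.518
tool shift [ 0.3  7.6 -3. ] rows 1 per row [ 0.3  7.6 -3. ]
```

Call:
{"fn": "arm_command", "kwargs": {"steps": [0.5,0,3,-4.5,0,0.5,0,5.5,-6,0,0.5,0.2,7.5,-3.5,0,0.5,0.2,7.5,-3,0,0.5,0.2,7.5,-3,0]}}

```text
clock: 20.77
ee_pos: [586.2, -155.3, 188.5]
tool_rot: [1.897, 1.846, 0.587]
ft_force: [-0.5, -0.1, -1.9]
finger_gap: 0.518
```

Call:
{"fn": "arm_command", "kwargs": {"steps": [0.5,0,-0.6,0.8,0,0.5,0,-1.2,1.6,0,0.5,0,-1.2,1.6,0]}}

```text
clock: 21.02
ee_pos: [586.0, -155.3, 186.6]
tool_rot: [1.897, 1.846, 0.587]
ft_force: [0.6, -0.0, -1.7]
finger_gap: 0.52
```

Call:
{"fn": "arm_command", "kwargs": {"steps": [0.5,0.1,1.2,2.2,0,0.5,0.1,0.8,2.2,0,0.5,0.1,0.6,2.2,0]}}

```text
clock: 21.27
ee_pos: [588.1, -155.3, 185.8]
tool_rot: [1.896, 1.845, 0.587]
ft_force: [0.2, 0.0, -1.0]
finger_gap: 0.517
```

Call:
{"fn": "arm_command", "kwargs": {"steps": [0.5,0,-0.6,0.8,0,0.5,0,-0.6,0.8,0]}}

```text
clock: 21.43
ee_pos: [587.9, -155.3, 184.7]
tool_rot: [1.896, 1.845, 0.587]
ft_force: [-0.3, 0.6, -1.8]
finger_gap: 0.521
```

Call:
{"fn": "arm_command", "kwargs": {"steps": [0.5,0,-0.6,0.8,0,0.5,0,-0.6,0.8,0]}}

```text
clock: 21.6
ee_pos: [587.9, -155.3, 183.7]
tool_rot: [1.896, 1.845, 0.587]
ft_force: [0.7, 0.3, -1.0]
finger_gap: 0.521
```

Call:
{"fn": "arm_command", "kwargs": {"steps": [0.5,0,-0.6,0.8,0,0.5,0,-0.6,0.8,0]}}

```text
clock: 21.77
ee_pos: [588.1, -155.4, 183.1]
tool_rot: [1.896, 1.845, 0.588]
ft_force: [-0.2, -0.3, 0.5]
finger_gap: 0.515
```

Call:
{"fn": "arm_command", "kwargs": {"steps": [0.5,0,-0.6,0.8,0,0.5,0,-0.6,0.8,0]}}

```text
clock: 21.93
ee_pos: [588.3, -155.4, 182.7]
tool_rot: [1.895, 1.845, 0.588]
ft_force: [-2.7, 1.2, 3.9]
finger_gap: 0.52
```

```bash
python3 mv.py 587 -155.5 190.5;  python3 -c "
from look import *
c=get_calibration('wrist');save('wrist','w12.png');np.savez('w12.npz',**c)
from ov2 import *
run('w12.npz','w12.png','o12.png',(590.9,-154.5,162.3),.037,(0.96,-12.7,10.8),np.radians(43.8),(190,80,460,320),1.38)"
```

```text
t 21.93 q [-0.349 -0.149 -0.591  0.541  0.187 -0.265] p [ 588.3 -155.4  182.7]
lean 35.12 az -1.11  turn to get tool x along left-perp: -0.43 F [-2.7  1.2  3.9] gap 0.52
tool shift [-0.1  3.4 -7.1] rows 1 per row [-0.1  3.4 -7.1]
```

View pics/o12.png

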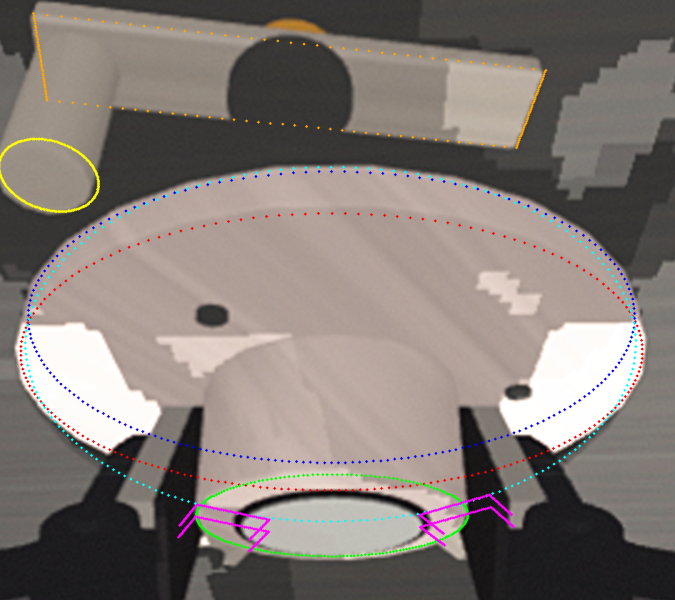

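Call:
{"fn": "arm_command", "kwargs": {"steps": [0.5,0,0.5,-0.7,0,0.5,0,1.7,0.2,0,0.5,0,2.9,1,0,0.5,0,2.9,1,0]}}

```text
clock: 22.32
ee_pos: [589.3, -155.6, 182.8]
tool_rot: [1.898, 1.846, 0.585]
ft_force: [-19.9, -0.2, 11.8]
finger_gap: 0.515
```

Call:
{"fn": "arm_command", "kwargs": {"steps": [0.5,0,0.8,0.6,0,0.5,0,1.2,0.9,0,0.5,0,1.2,0.9,0]}}

```text
clock: 22.57
ee_pos: [589.7, -155.7, 183.0]
tool_rot: [1.899, 1.846, 0.584]
ft_force: [-30.6, 1.4, 19.3]
finger_gap: 0.523
```

Call:
{"fn": "arm_command", "kwargs": {"steps": [0.5,0,-1,-1.5,0,0.5,0,-1,-2.2,0,0.5,0,-1,-2.2,0]}}

```text
clock: 22.82
ee_pos: [589.1, -155.6, 183.2]
tool_rot: [1.898, 1.846, 0.585]
ft_force: [-9.7, -1.0, 4.0]
finger_gap: 0.519
```

```bash
python3 mv.py;  python3 -c "
from look import *
c=get_calibration('wrist');save('wrist','w13.png');np.savez('w13.npz',**c);save('scene','s13.png');save('top','t13.png')
a=cv2.imread('pics/w13.png');cv2.imwrite('pics/w13c.png',cv2.convertScaleAbs(cv2.resize(a[140:340,185:455],None,fx=2.9,fy=2.9,interpolation=cv2.INTER_CUBIC),alpha=1.3))
a=cv2.imread('pics/s13.png')[145:195,275:345];cv2.imwrite('pics/s13c.png',cv2.convertScaleAbs(cv2.resize(a,None,fx=11,fy=11,interpolation=cv2.INTER_CUBIC),alpha=1.5))
a=cv2.imread('pics/t13.png')[140:230,310:420];cv2.imwrite('pics/t13c.png',cv2.resize(a,None,fx=6,fy=6,interpolation=cv2.INTER_CUBIC))
"
```

```text
t 22.82 q [-0.348 -0.146 -0.586  0.547  0.185 -0.264] p [ 589.1 -155.6  183.2]
lean 34.91 az -1.15  turn to get tool x along left-perp: -0.44 F [-9.7 -1.   4. ] gap 0.519
```

View pics/w13c.png

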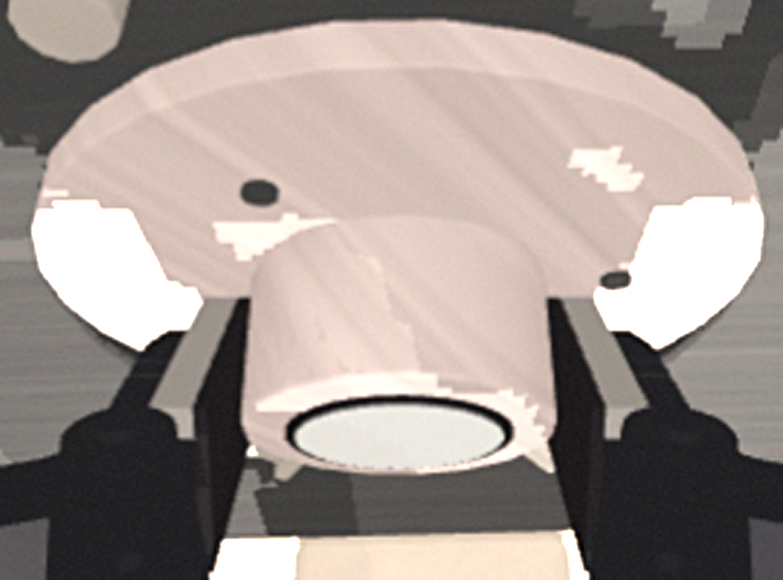

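View pics/s13c.png

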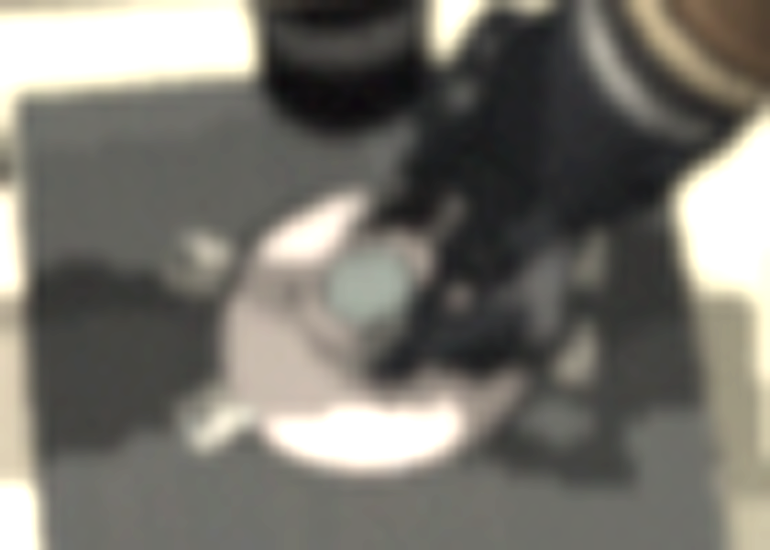

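View pics/t13c.png

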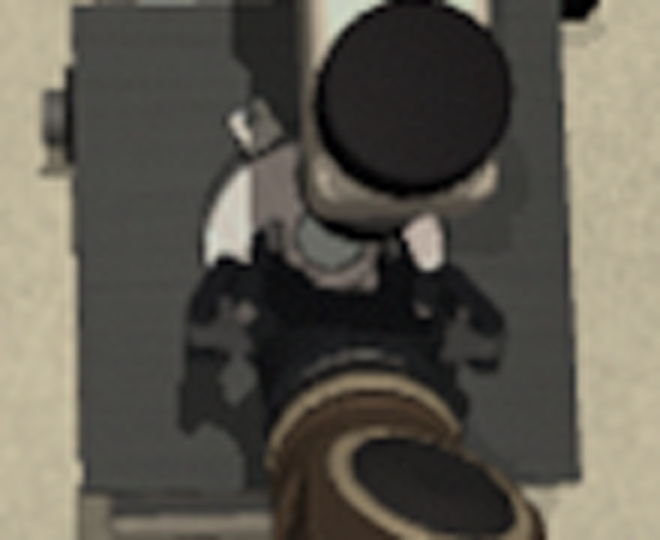

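```bash
python3 -c "
import cv2
a=cv2.imread('pics/w13.png')
cv2.imwrite('pics/w13l.png',cv2.convertScaleAbs(cv2.resize(a[140:265,185:325],None,fx=5.5,fy=4.8,interpolation=cv2.INTER_CUBIC),alpha=1.2))
cv2.imwrite('pics/w13r.png',cv2.convertScaleAbs(cv2.resize(a[140:265,320:460],None,fx=5.5,fy=4.8,interpolation=cv2.INTER_CUBIC),alpha=1.2))
cv2.imwrite('pics/w13b.png',cv2.convertScaleAbs(cv2.resize(a[255:320,255:390],None,fx=5.8,fy=5.8,interpolation=cv2.INTER_CUBIC),alpha=1.5))
"
```

```text
(no output)
```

View pics/w13l.png

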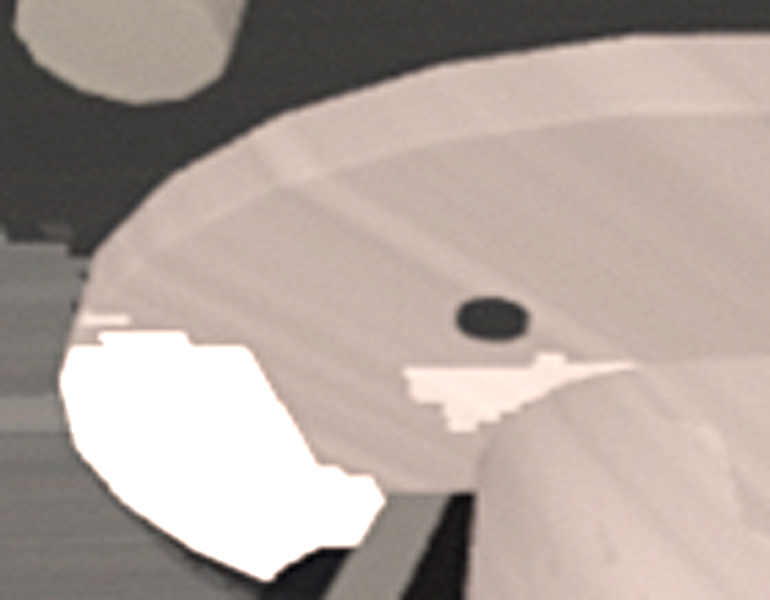

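View pics/w13r.png

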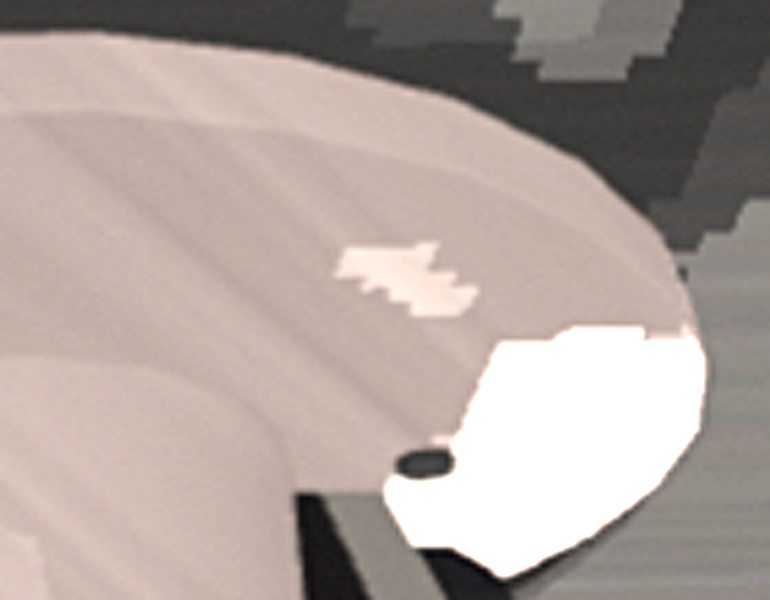

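View pics/w13b.png

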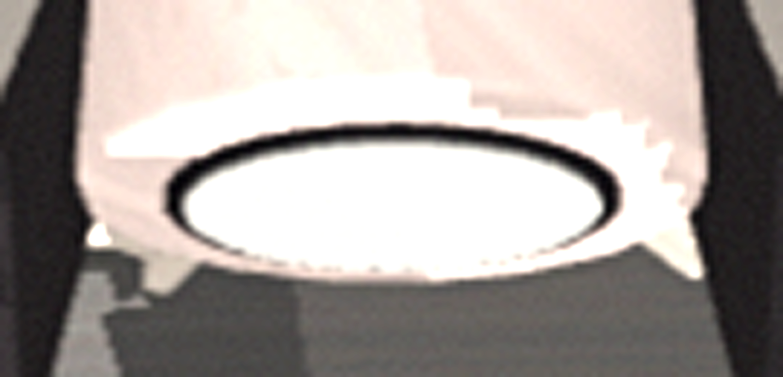

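```bash
cat > fit4.py <<'E'
from look import *
from scipy.optimize import minimize
def fitdisc(npz,obs,x0):
    c=dict(np.load(npz)); camT=np.array([0.9,-65.2,-142.8]); A=np.array([[1,0,0],[0,.965,.261],[0,-.261,.965]]); t=np.linspace(0,2*np.pi,400,False)
    def curve(x,h,r):
        n=np.array([x[4],np.sin(x[3]),-np.cos(x[3])]);n/=np.linalg.norm(n)
        e1=np.cross(n,[1,0,0]);e1/=np.linalg.norm(e1);e2=np.cross(n,e1)
        P=x[:3]+h*n+r*(np.cos(t)[:,None]*e1+np.sin(t)[:,None]*e2)
        return cv2.projectPoints((P-camT)@A,np.zeros(3),np.zeros(3),K(c),c['D'])[0][:,0]
    def res(x):
        o=[]
        for h,r,ps in obs:
            C=curve(x,h,r); C2=np.vstack([C,(C+np.roll(C,1,0))/2])
            o+= [np.hypot(*(C2-np.array(p)).T).min() for p in ps]
        return np.array(o)
    sc=np.array([1,1,1,.03,.01]); x0=np.array(x0,float)
    for k in range(5):
        m=minimize(lambda u:np.sum(np.sqrt(1+res(x0+u*sc)**2)-1),np.zeros(5),method='Nelder-Mead',options=dict(initial_simplex=np.vstack([np.zeros(5),2*np.eye(5)]),maxiter=1500,xatol=1e-3,fatol=1e-4)); x0=x0+m.x*sc
    print(x0[:3].round(2),np.degrees(x0[3]).round(2),x0[4].round(4),round(m.fun,2)); print(res(x0).round(1)); return x0
if __name__=='__main__':
    L=lambda P:[(185+(x+.5)/5.5-.5,140+(y+.5)/4.8-.5) for x,y in P]
    R=lambda P:[(320+(x+.5)/5.5-.5,140+(y+.5)/4.8-.5) for x,y in P]
    B=lambda P:[(255+(x+.5)/5.8-.5,255+(y+.5)/5.8-.5) for x,y in P]
    obs=[(0,55,L([(640,36),(450,63),(285,115),(165,185),(95,255)])+R([(100,34),(290,55),(460,100),(580,160),(655,225)])),
     (7,55,L([(770,108),(600,125),(410,155),(300,185),(150,258),(62,380),(80,450),(180,540),(268,580)])+R([(10,110),(190,122),(350,152),(480,180),(600,238),(705,370),(695,440),(600,525),(505,578)])),
     (7,23,L([(770,358),(640,368),(540,405)])+R([(20,358),(150,372),(230,410)])),
     (31,23,B([(78,180),(708,175),(400,283),(200,258),(600,262)]))]
    x=fitdisc('w13.npz',obs,[.96,-12.7,10.8,np.radians(43.8),.003])
    c=dict(np.load('w13.npz')); s=status.sense(); T=cv2.Rodrigues(s['tool_rot'])[0]
    n=np.array([x[4],np.sin(x[3]),-np.cos(x[3])]);n/=np.linalg.norm(n); print('center',(s['ee_pos']+T@x[:3]).round(1),'TCP',s['ee_pos'].round(1),'normal',(T@n).round(3),np.degrees(np.arccos((T@n)[2])))
E
python3 fit4.py
```

```text
[  0.93 -13.2    8.86] 43.42 0.0057 13.8
[0.7 0.7 0.4 0.2 0.7 0.3 0.5 0.5 0.2 0.2 1.3 0.9 0.6 0.3 0.1 0.3 0.1 0.3
 0.6 1.  0.1 1.1 0.5 0.3 0.3 0.4 1.  0.1 1.6 1.5 2.6 1.6 1.9 4.  0.3 0.7
 0.3 1.3 0.3]
center [ 583.3 -154.4  168.4] TCP [ 589.1 -155.6  183.2] normal [ 0.148 -0.003  0.989] 8.5192282970159
```

Call:
{"fn": "arm_command", "kwargs": {"steps": [0.5,0,-1.5,-2,0,0.5,0,-1.4,-2.5,0,0.5,0,-1.4,-2.5,0]}}

```text
clock: 23.22
ee_pos: [587.7, -155.3, 184.9]
tool_rot: [1.897, 1.846, 0.587]
ft_force: [0.4, -0.7, -1.9]
finger_gap: 0.519
```

```bash
python3 mv.py 588.5 -155.5 184.4; python3 mv.py 594 -155.4 184.4
```

```text
t 23.22 q [-0.349 -0.15  -0.586  0.549  0.187 -0.265] p [ 587.7 -155.3  184.9]
lean 35.02 az -1.07  turn to get tool x along left-perp: -0.49 F [ 0.4 -0.7 -1.9] gap 0.519
tool shift [-0.2  0.4  0.9] rows 1 per row [-0.2  0.4  0.9]
t 23.22 q [-0.349 -0.15  -0.586  0.549  0.187 -0.265] p [ 587.7 -155.3  184.9]
lean 35.02 az -1.07  turn to get tool x along left-perp: -0.49 F [ 0.4 -0.7 -1.9] gap 0.519
tool shift [0.1 4.9 4. ] rows 1 per row [0.1 4.9 4. ]
```

Call:
{"fn": "arm_command", "kwargs": {"steps": [0.5,0,1.1,1,0,0.5,0,2.3,2,0,0.5,0,2.3,2,0]}}

```text
clock: 23.47
ee_pos: [590.4, -155.4, 184.6]
tool_rot: [1.897, 1.846, 0.586]
ft_force: [-5.9, 0.8, 1.9]
finger_gap: 0.518
```

Call:
{"fn": "arm_command", "kwargs": {"steps": [0.5,0,0.4,-0.5,0,0.5,0,0.4,-0.5,0]}}

```text
clock: 23.63
ee_pos: [590.5, -155.4, 185.1]
tool_rot: [1.897, 1.846, 0.587]
ft_force: [-3.9, -0.5, -0.5]
finger_gap: 0.522
```

Call:
{"fn": "arm_command", "kwargs": {"steps": [0.5,0,1.2,0.2,0,0.5,0,1.2,0.2,0]}}

```text
clock: 23.8
ee_pos: [591.0, -155.4, 185.3]
tool_rot: [1.898, 1.846, 0.586]
ft_force: [-8.7, 0.4, 2.0]
finger_gap: 0.525
```

Call:
{"fn": "arm_command", "kwargs": {"steps": [0.5,0,-2,-1,0,0.5,0,-2.6,-0.2,0,0.5,0,-2.6,-0.2,0]}}

```text
clock: 24.05
ee_pos: [589.9, -155.4, 184.6]
tool_rot: [1.896, 1.845, 0.588]
ft_force: [-0.0, 0.6, -0.7]
finger_gap: 0.523
```

```bash
python3 mv.py 589 -155.4 183.9
```

```text
t 24.05 q [-0.348 -0.146 -0.584  0.547  0.187 -0.264] p [ 589.9 -155.4  184.6]
lean 35.06 az -1.07  turn to get tool x along left-perp: -0.47 F [-0.   0.6 -0.7] gap 0.523
tool shift [-0.1 -1.1  0.1] rows 1 per row [-0.1 -1.1  0.1]
```

Call:
{"fn": "arm_command", "kwargs": {"steps": [0.5,0,-0.8,0.3,0,0.5,0,-0.8,0.3,0]}}

```text
clock: 24.22
ee_pos: [589.5, -155.4, 184.2]
tool_rot: [1.896, 1.845, 0.588]
ft_force: [-0.4, 0.2, -1.0]
finger_gap: 0.521
```

Call:
{"fn": "arm_command", "kwargs": {"steps": [0.5,0,1,0.7,0,0.5,0,1.8,1.3,0,0.5,0,1.8,1.3,0]}}

```text
clock: 24.47
ee_pos: [590.3, -155.4, 184.1]
tool_rot: [1.898, 1.846, 0.586]
ft_force: [-14.3, 1.6, 8.4]
finger_gap: 0.523
```

```bash
cat > fit5.py <<'E'
from fit3 import *
c13=dict(np.load('w13.npz'))
e7b=lambda x,y:((x+.5)/10-.5+285,(y-280+.5)/8-.5+100)
B=lambda x,y:(255+(x+.5)/5.8-.5,255+(y+.5)/5.8-.5)
S7=np.array([590.72,-154.48,160.8]);yaw=.035
def tabpt(S,yaw,s,P): return S+rot(yaw,rot(s*np.pi/6,np.array(P,float)))
for p,s,lat in ((e7b(185,485),-1,9),(e7b(75,455),-1,-9),(e7b(580,470),1,-9),(e7b(685,425),1,9)):
    r=least_squares(lambda q:proj(c7,tabpt(S7,yaw,s,[q[0],q[1],13]))[0]-p,[60,lat]); print('outer corner r,lat',r.x.round(1))
for ro in (62,63,64,65,66):
    for zz in (160.8,163):
        f=lambda q:np.concatenate([proj(c13,tabpt(np.array([q[0],q[1],zz]),yaw,-1,[ro,9,13]))[0]-B(162,298),proj(c13,tabpt(np.array([q[0],q[1],zz]),yaw,1,[ro,-9,13]))[0]-B(692,277)])
        r=least_squares(f,[590,-154]); print(ro,zz,r.x.round(1),r.fun.round(1))
E
python3 fit5.py | tail -14
```

```text
outer corner r,lat [71.9  8.8]
outer corner r,lat [72.9 -8. ]
outer corner r,lat [72.2 -8.7]
outer corner r,lat [72.1  8.7]
62 160.8 [ 601.6 -154.7] [ 8.9 -2.5 -8.9 -1.1]
62 163 [ 596.8 -154.7] [ 8.  -2.3 -8.  -0.9]
63 160.8 [ 600.9 -154.7] [ 8.1 -2.3 -8.1 -1. ]
63 163 [ 596.1 -154.7] [ 7.2 -2.2 -7.2 -0.8]
64 160.8 [ 600.3 -154.8] [ 7.4 -2.2 -7.3 -0.9]
64 163 [ 595.4 -154.7] [ 6.4 -2.  -6.4 -0.7]
65 160.8 [ 599.6 -154.8] [ 6.6 -2.  -6.6 -0.7]
65 163 [ 594.8 -154.8] [ 5.7 -1.8 -5.6 -0.6]
66 160.8 [ 598.9 -154.8] [ 5.8 -1.9 -5.8 -0.6]
66 163 [ 594.1 -154.8] [ 4.9 -1.7 -4.8 -0.5]
```

```bash
python3 -c "
from look import *
s=status.sense();print(s['ft_force'],s['wrist_torque'],s['ee_pos'])"
```

```text
[-14.34969106   1.62185892   8.41110396] [0.23092739 2.01649742 0.09319295] [ 590.28235297 -155.40113256  184.09782873]
```

Call:
{"fn": "arm_command", "kwargs": {"steps": [0.5,0,-1.8,-1.3,0,0.5,0,-1.8,-1.3,0]}}

```text
clock: 24.63
ee_pos: [589.1, -155.4, 184.2]
tool_rot: [1.896, 1.845, 0.587]
ft_force: [-0.6, 0.9, -0.7]
finger_gap: 0.523
```

```bash
python3 -c "
from look import *
s=status.sense();print(s['ft_force'],s['wrist_torque'],s['ee_pos'])"
```

```text
[-0.61210197  0.89440035 -0.70539848] [0.00339849 0.83294978 0.01966981] [ 589.08475804 -155.41352917  184.17824246]
```

Call:
{"fn": "arm_command", "kwargs": {"steps": [0.5,0,-1.2,1.6,0,0.5,0,-1.2,1.6,0,0.5,0,-1.5,2,0]}}

```text
clock: 24.88
ee_pos: [589.2, -155.5, 182.8]
tool_rot: [1.895, 1.844, 0.588]
ft_force: [-13.0, 0.6, 10.2]
finger_gap: 0.521
```

```bash
python3 -c "
from look import *
s=status.sense();print(s['ft_force'],s['wrist_torque'],s['ee_pos'])"
```

```text
[-12.95282996   0.55638117  10.23857664] [0.33729485 1.31458711 0.13556143] [ 589.22011187 -155.54530743  182.81613677]
```

```bash
python3 -c "
from look import *
save('top','t14.png');save('scene','s14.png')
f=lambda p,b,k:cv2.convertScaleAbs(cv2.resize(cv2.imread('pics/'+p)[b[0]:b[1],b[2]:b[3]],None,fx=k,fy=k,interpolation=cv2.INTER_CUBIC),alpha=1.4)
cv2.imwrite('pics/cmp.png',np.hstack([f('top0.png',(145,195,335,365),12),f('t14.png',(145,195,335,365),12)]))
cv2.imwrite('pics/cmps.png',np.hstack([f('scene0.png',(160,192,282,318),10),f('s14.png',(160,192,282,318),10)]))
"
```

```text
(no output)
```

View pics/cmp.png

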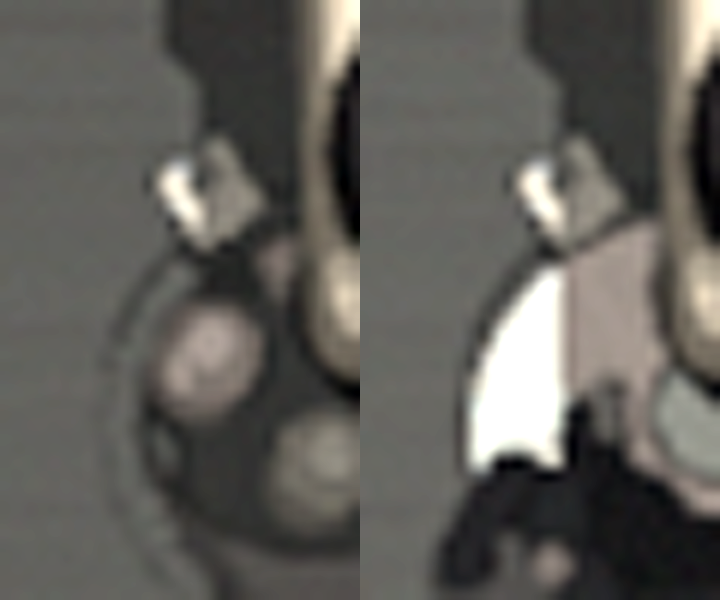

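View pics/cmps.png

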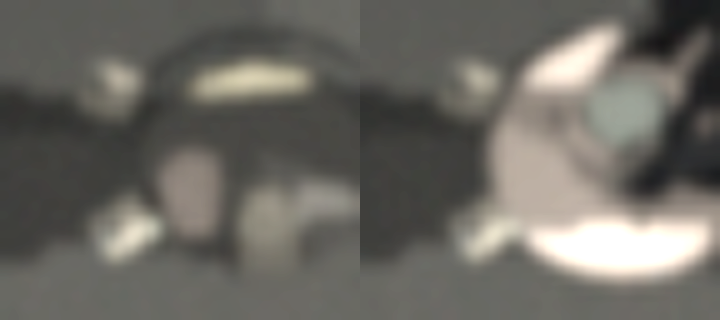

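```bash
cat > ov3.py <<'E'
from look import *
from fit3 import rot
def draw(cam,png,out,box,k,S,yaw,c0,th,off=(0,0)):
    c=get_calibration(cam); im=cv2.imread('pics/'+png)[box[0]:box[1],box[2]:box[3]]
    b=cv2.convertScaleAbs(cv2.resize(im,None,fx=k,fy=k,interpolation=cv2.INTER_CUBIC),alpha=1.4)
    def dots(P,col):
        for u,v in proj(c,P): cv2.circle(b,(int((u+off[0]-box[2]+.5)*k),int((v+off[1]-box[0]+.5)*k)),1,col,-1)
    t=np.linspace(0,2*np.pi,300,False); W=lambda P:np.array([np.array(S)+rot(yaw,np.array(p,float)) for p in P])
    dots(W([[57*np.cos(a),57*np.sin(a),7] for a in t]),(255,255,0))
    l=np.linspace(-1,1,30)
    for s in(-1,1):
        dots(W([rot(s*np.pi/6,[51,9*a,13]) for a in l]+[rot(s*np.pi/6,[61.6+10.6*a,9*q,13]) for a in l for q in(-1,1)]+[rot(s*np.pi/6,[72.2,9*a,13]) for a in l]),(255,0,255))
    if c0 is not None:
        n=np.array([np.sin(th),0,np.cos(th)]);e1=np.array([np.cos(th),0,-np.sin(th)]);e2=np.array([0,1,0])
        dots(np.array(c0)+7*n+55*(np.cos(t)[:,None]*e1+np.sin(t)[:,None]*e2),(0,0,255))
        dots(np.array(c0)+31*n+23*(np.cos(t)[:,None]*e1+np.sin(t)[:,None]*e2),(0,255,0))
    cv2.imwrite('pics/'+out,b)
if __name__=='__main__':
    S=(590.5,-154.7,163);y=.035;c0=(583.5,-154.5,168.3);th=np.radians(8.3)
    draw('scene','scene0.png','a1.png',(145,205,275,345),11,S,y,None,th)
    draw('scene','s14.png','a2.png',(145,205,275,345),11,S,y,c0,th)
    draw('top','top0.png','a3.png',(140,215,330,400),9,S,y,None,th)
    draw('top','t14.png','a4.png',(140,215,330,400),9,S,y,c0,th)
E
python3 ov3.py
```

```text
ball (array([ 511.4, -157.1,  181.2]), array([-0.4, -1.6, -0.3, -2.2,  0.6,  3.6]))
```

View pics/a1.png

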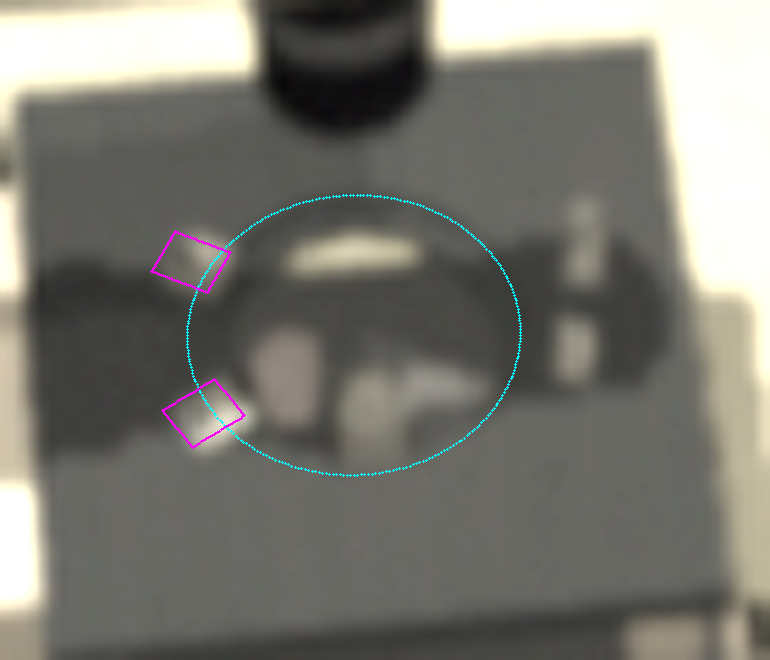

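View pics/a2.png

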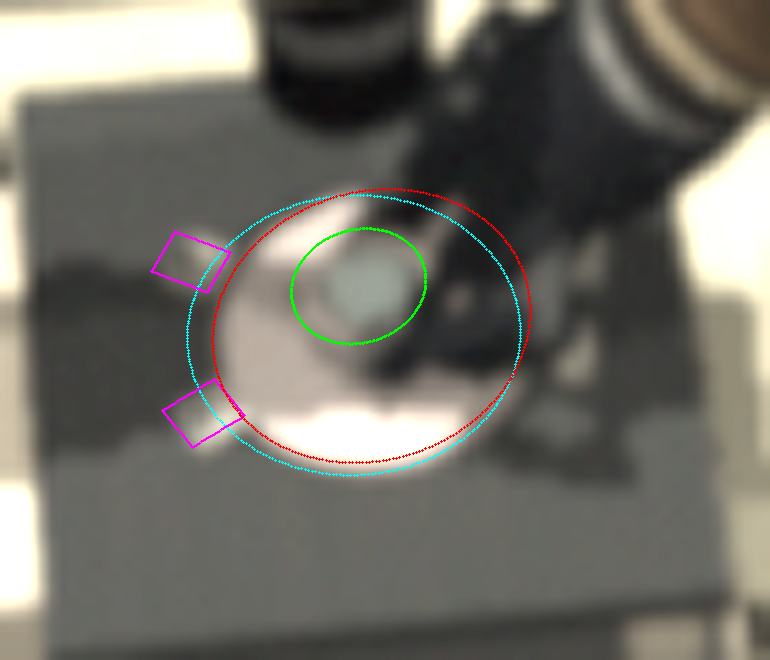

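View pics/a3.png

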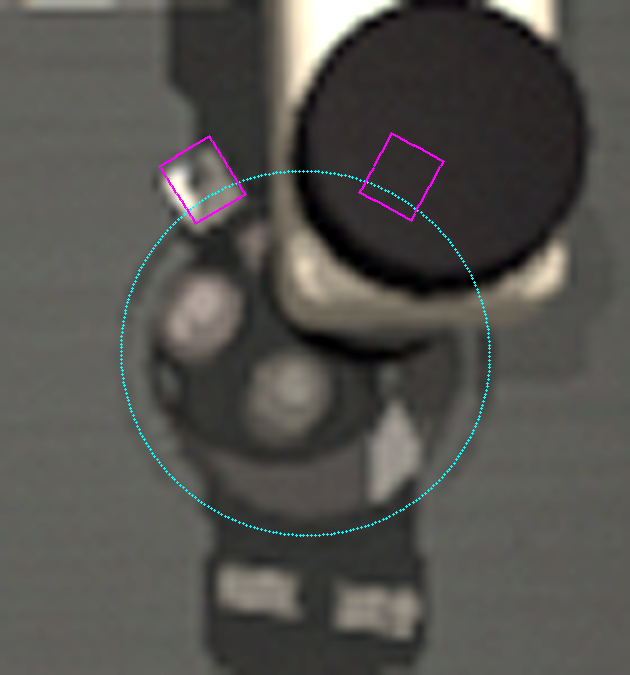

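View pics/a4.png

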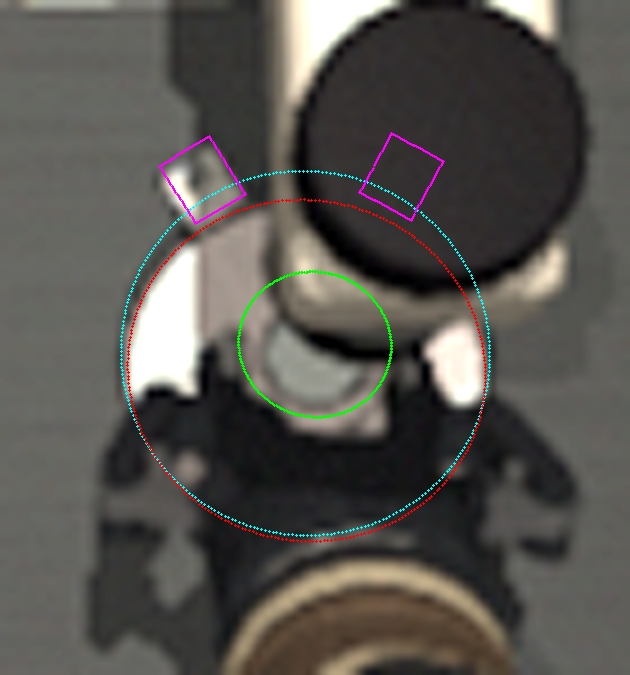

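Call:
{"fn": "arm_command", "kwargs": {"steps": [0.5,0,0.5,-2,0,0.5,0,1.5,-4,0,0.5,0,1.5,-4,0]}}

```text
clock: 25.23
ee_pos: [588.3, -155.4, 185.9]
tool_rot: [1.896, 1.845, 0.588]
ft_force: [0.2, -0.2, -1.2]
finger_gap: 0.52
```

```bash
python3 mv.py 588.5 -155.5 186.2; python3 mv.py 593 -155.4 186.2
```

```text
t 25.23 q [-0.349 -0.15  -0.584  0.55   0.187 -0.265] p [ 588.3 -155.4  185.9]
lean 35.06 az -1.09  turn to get tool x along left-perp: -0.45 F [ 0.2 -0.2 -1.2] gap 0.52
tool shift [-0.1  0.4 -0.1] rows 1 per row [-0.1  0.4 -0.1]
t 25.23 q [-0.349 -0.15  -0.584  0.55   0.187 -0.265] p [ 588.3 -155.4  185.9]
lean 35.06 az -1.09  turn to get tool x along left-perp: -0.45 F [ 0.2 -0.2 -1.2] gap 0.52
tool shift [0.1 4.1 2.4] rows 1 per row [0.1 4.1 2.4]
```

Forward ~3.5 mm with z ≈ 186.3.

Call:
{"fn": "arm_command", "kwargs": {"steps": [0.5,0,1.2,0.5,0,0.5,0,2.2,1.1,0,0.5,0.1,3.2,1.6,0,0.5,0.1,3.2,1.6,0]}}

```text
clock: 25.57
ee_pos: [591.8, -155.3, 185.9]
tool_rot: [1.896, 1.846, 0.587]
ft_force: [0.5, 0.4, -2.7]
finger_gap: 0.523
```

Call:
{"fn": "arm_command", "kwargs": {"steps": [0.5,0,1.2,0.8,0,0.5,0,2.1,1.4,0,0.5,0,2.1,1.4,0]}}

```text
clock: 25.82
ee_pos: [594.3, -155.4, 186.2]
tool_rot: [1.896, 1.845, 0.587]
ft_force: [-0.4, -0.1, -1.3]
finger_gap: 0.519
```

Call:
{"fn": "arm_command", "kwargs": {"steps": [0.5,0,0.8,0.6,0,0.5,0,1.4,1,0,0.5,0,1.4,1,0]}}

```text
clock: 26.07
ee_pos: [596.0, -155.5, 186.2]
tool_rot: [1.896, 1.845, 0.587]
ft_force: [-0.7, 0.2, -1.3]
finger_gap: 0.519
```

Call:
{"fn": "arm_command", "kwargs": {"steps": [0.5,0,0.8,0.6,0,0.5,0,0.8,0.6,0]}}

```text
clock: 26.23
ee_pos: [596.9, -155.5, 186.2]
tool_rot: [1.896, 1.845, 0.588]
ft_force: [0.1, -0.7, -1.7]
finger_gap: 0.522
```

Call:
{"fn": "arm_command", "kwargs": {"steps": [0.5,0,0.8,0.6,0,0.5,0,0.8,0.6,0]}}

```text
clock: 26.4
ee_pos: [597.9, -155.5, 186.1]
tool_rot: [1.896, 1.845, 0.587]
ft_force: [1.1, 0.3, -2.0]
finger_gap: 0.522
```

```bash
python3 -c "
from look import *
save('top','t15.png');c=get_calibration('wrist');save('wrist','w15.png');np.savez('w15.npz',**c)
f=lambda p,b,k:cv2.convertScaleAbs(cv2.resize(cv2.imread('pics/'+p)[b[0]:b[1],b[2]:b[3]],None,fx=k,fy=k,interpolation=cv2.INTER_CUBIC),alpha=1.4)
cv2.imwrite('pics/cmp2.png',np.hstack([f('t14.png',(145,195,335,365),12),f('t15.png',(145,195,335,365),12)]))
"
```

```text
(no output)
```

View pics/cmp2.png

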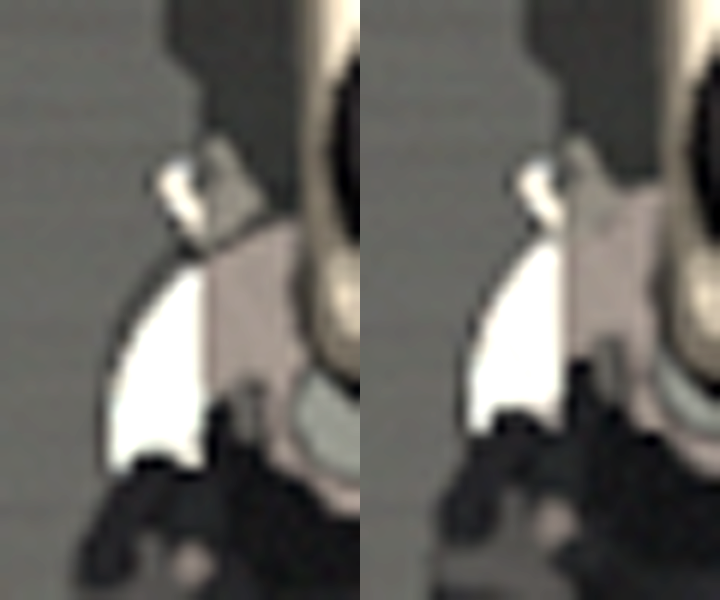

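View pics/w15.png

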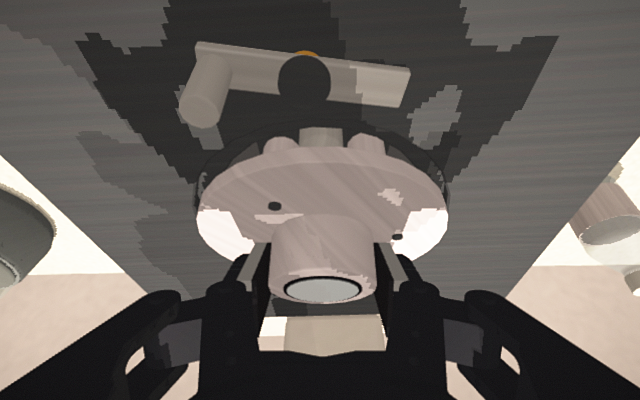

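```bash
python3 -c "
from look import *
f=lambda p,b,k:cv2.convertScaleAbs(cv2.resize(cv2.imread('pics/'+p)[b[0]:b[1],b[2]:b[3]],None,fx=k,fy=k,interpolation=cv2.INTER_NEAREST),alpha=1.4)
cv2.imwrite('pics/cmp3.png',np.hstack([f('top0.png',(150,174,343,363),19),f('t15.png',(150,174,343,363),19)]))
"; python3 mv.py
```

```text
t 26.5 q [-0.342 -0.132 -0.569  0.547  0.183 -0.259] p [ 597.8 -155.5  186.1]
lean 35.04 az -1.08  turn to get tool x along left-perp: -0.47 F [ 0.5  0.1 -2.4] gap 0.52
```

View pics/cmp3.png

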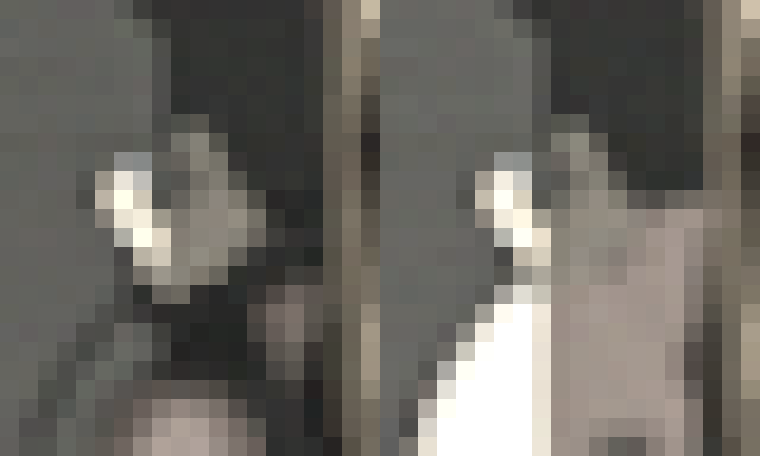

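Call:
{"fn": "arm_command", "kwargs": {"steps": [0.5,0,-1.1,0.2,0,0.5,0,-1.7,1,0,0.5,0,-1.7,1,0], "grip_force": 28}}

```text
clock: 26.75
ee_pos: [597.1, -155.5, 184.7]
tool_rot: [1.896, 1.845, 0.588]
ft_force: [-1.1, -0.5, 0.9]
finger_gap: 0.517
```

Call:
{"fn": "arm_command", "kwargs": {"steps": [0.5,0,-0.9,0.5,0,0.5,0,-1.8,1.1,0,0.5,0,-1.8,1.1,0]}}

```text
clock: 27.0
ee_pos: [596.6, -155.5, 183.4]
tool_rot: [1.895, 1.844, 0.589]
ft_force: [-3.2, 0.2, 5.2]
finger_gap: 0.523
```

Call:
{"fn": "arm_command", "kwargs": {"steps": [0.5,0,-0.9,0.5,0,0.5,0,-1.8,1.1,0,0.5,0,-1.8,1.1,0]}}

```text
clock: 27.25
ee_pos: [595.8, -155.6, 181.6]
tool_rot: [1.894, 1.844, 0.589]
ft_force: [-4.1, 0.5, 6.0]
finger_gap: 0.522
```

Call:
{"fn": "arm_command", "kwargs": {"steps": [0.5,0,-0.9,0.5,0,0.5,0,-1.8,1.1,0,0.5,0,-1.8,1.1,0]}}

```text
clock: 27.5
ee_pos: [594.9, -155.6, 179.7]
tool_rot: [1.894, 1.844, 0.588]
ft_force: [-4.2, 0.0, 5.9]
finger_gap: 0.519
```

```bash
python3 mv.py;  python3 -c "
from look import *
c=get_calibration('wrist');save('wrist','w16.png');np.savez('w16.npz',**c)"
```

```text
t 27.5 q [-0.344 -0.135 -0.587  0.53   0.185 -0.261] p [ 594.9 -155.6  179.7]
lean 35.15 az -1.13  turn to get tool x along left-perp: -0.41 F [-4.2  0.   5.9] gap 0.519
```

View pics/w16.png

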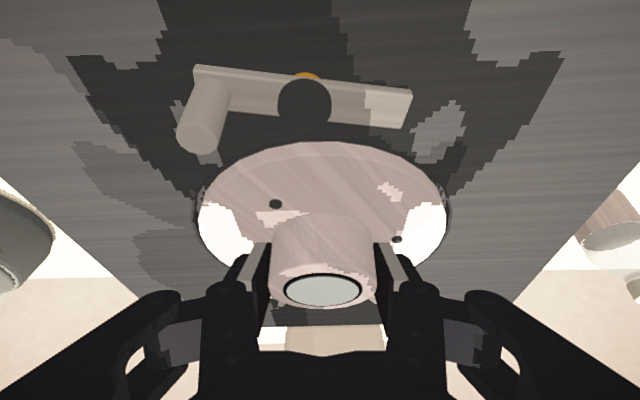

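Call:
{"fn": "arm_command", "kwargs": {"steps": [0.5,0,-0.8,0.5,0,0.5,0,-1.5,1,0,0.5,0,-1.5,1,0]}}

```text
clock: 27.8
ee_pos: [594.4, -155.6, 178.1]
tool_rot: [1.894, 1.844, 0.589]
ft_force: [-5.0, 1.1, 6.1]
finger_gap: 0.52
```

Call:
{"fn": "arm_command", "kwargs": {"steps": [0.5,0,-0.6,0.5,0,0.5,0,-1.1,0.8,0,0.5,0,-1.1,0.8,0]}}

```text
clock: 28.05
ee_pos: [594.3, -155.6, 177.5]
tool_rot: [1.893, 1.844, 0.589]
ft_force: [-4.4, 0.9, 5.9]
finger_gap: 0.519
```

```bash
python3 mv.py;  python3 -c "
from look import *
c=get_calibration('wrist');save('wrist','w17.png');np.savez('w17.npz',**c)
a=cv2.imread('pics/w17.png');cv2.imwrite('pics/w17c.png',cv2.convertScaleAbs(cv2.resize(a[60:270,180:460],None,fx=2.8,fy=2.8,interpolation=cv2.INTER_CUBIC),alpha=1.4))"
```

```text
t 28.05 q [-0.345 -0.136 -0.594  0.523  0.185 -0.262] p [ 594.3 -155.6  177.5]
lean 35.23 az -1.14  turn to get tool x along left-perp: -0.38 F [-4.4  0.9  5.9] gap 0.519
```

View pics/w17c.png

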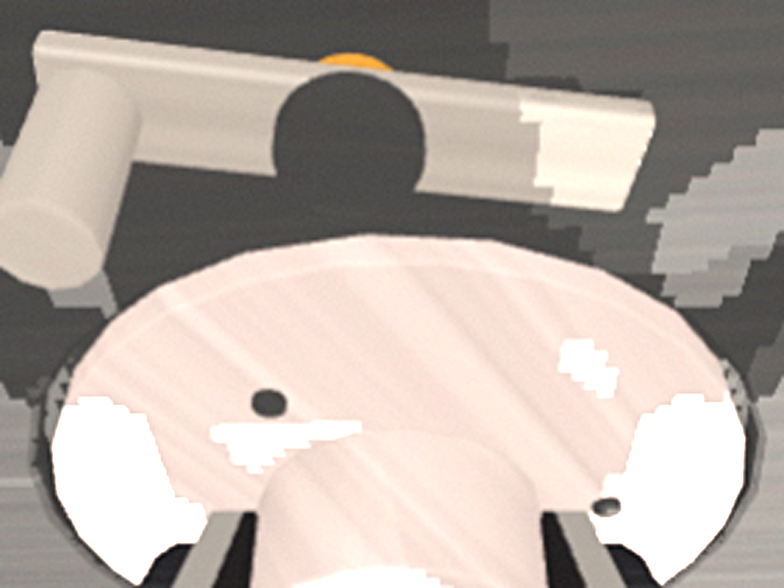

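Call:
{"fn": "arm_command", "kwargs": {"steps": [0.5,0,-0.8,0.6,0,0.5,0,-1.3,1.2,0,0.5,0,-1.3,1.2,0]}}

```text
clock: 28.35
ee_pos: [594.6, -155.6, 177.4]
tool_rot: [1.891, 1.842, 0.591]
ft_force: [-7.4, 1.8, 11.8]
finger_gap: 0.522
```

Call:
{"fn": "arm_command", "kwargs": {"steps": [0.5,0,-0.8,0.6,0,0.5,0,-1.3,1.2,0,0.5,0,-1.3,1.2,0]}}

```text
clock: 28.6
ee_pos: [594.9, -155.7, 177.4]
tool_rot: [1.889, 1.841, 0.593]
ft_force: [-10.3, 1.6, 17.8]
finger_gap: 0.523
```

```bash
python3 mv.py;  python3 -c "
from look import *
c=get_calibration('wrist');save('wrist','w18.png');np.savez('w18.npz',**c)
a=cv2.imread('pics/w18.png');cv2.imwrite('pics/w18c.png',cv2.convertScaleAbs(cv2.resize(a[60:270,180:460],None,fx=2.8,fy=2.8,interpolation=cv2.INTER_CUBIC),alpha=1.4))"
```

```text
t 28.6 q [-0.345 -0.138 -0.598  0.515  0.187 -0.262] p [ 594.9 -155.7  177.4]
lean 35.53 az -1.17  turn to get tool x along left-perp: -0.30 F [-10.3   1.6  17.8] gap 0.523
```

View pics/w18c.png

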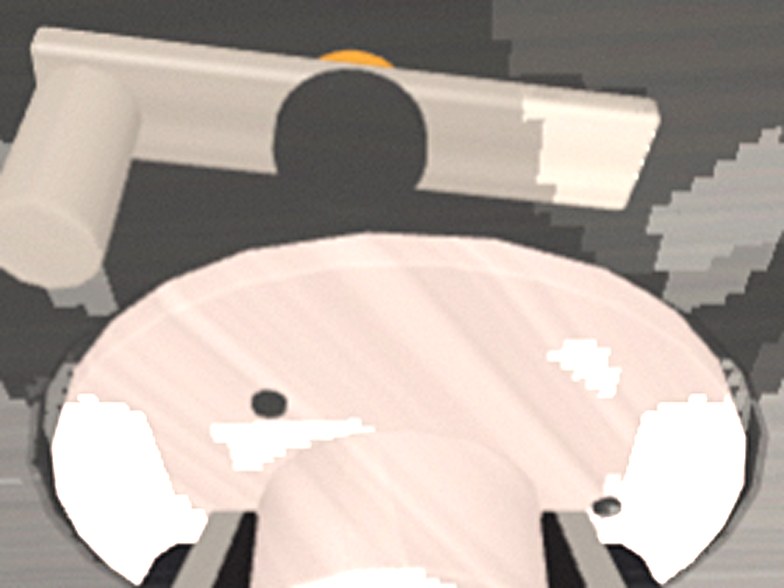

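```bash
python3 -c "
import cv2
a=cv2.imread('pics/w18.png')
f=lambda b,kx,ky,al:cv2.convertScaleAbs(cv2.resize(a[b[0]:b[1],b[2]:b[3]],None,fx=kx,fy=ky,interpolation=cv2.INTER_CUBIC),alpha=al)
cv2.imwrite('pics/w18l.png',f((135,275,185,325),5.5,4.2,1.6))
cv2.imwrite('pics/w18r.png',f((135,275,320,460),5.5,4.2,1.6))
cv2.imwrite('pics/w18b.png',f((260,325,255,390),5.8,5.8,1.5))
cv2.imwrite('pics/w18t.png',f((60,140,175,425),3.1,3.1,1.5))
"
```

```text
(no output)
```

View pics/w18l.png

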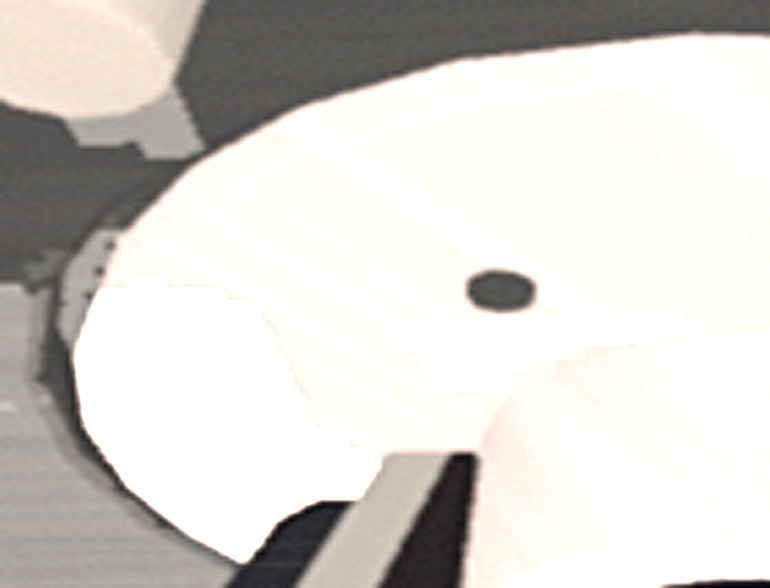

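View pics/w18r.png

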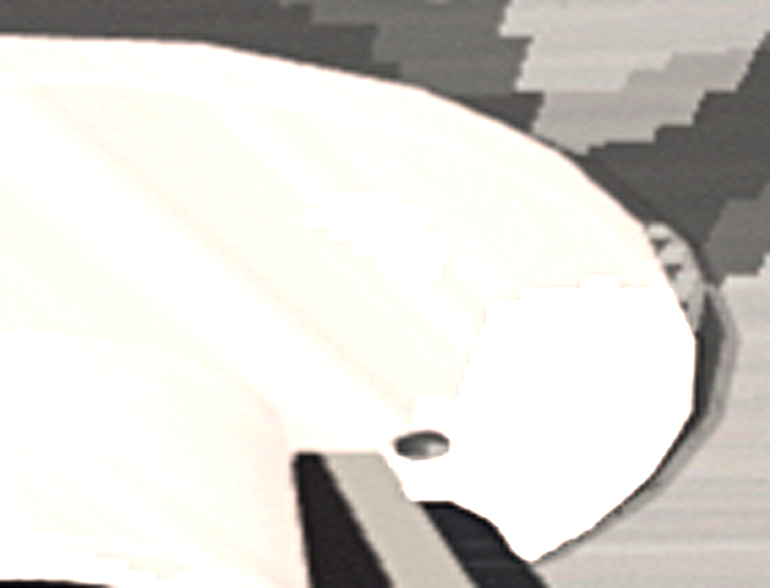

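View pics/w18b.png

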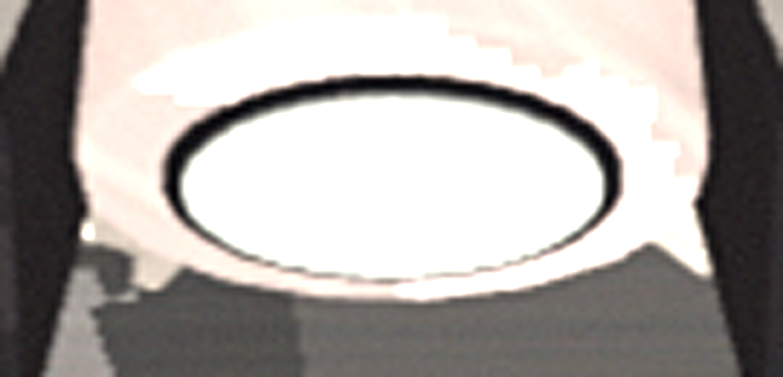

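View pics/w18t.png

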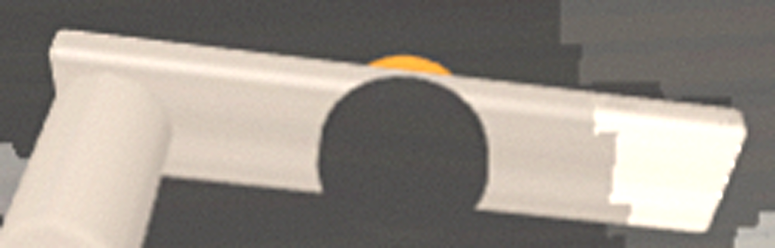

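```bash
cat > fit6.py <<'E'
from fit4 import *
L=lambda P:[(185+(x+.5)/5.5-.5,135+(y+.5)/4.2-.5) for x,y in P]
R=lambda P:[(320+(x+.5)/5.5-.5,135+(y+.5)/4.2-.5) for x,y in P]
B=lambda P:[(255+(x+.5)/5.8-.5,260+(y+.5)/5.8-.5) for x,y in P]
C=lambda P:[(180+(x+.5)/2.8-.5,60+(y+.5)/2.8-.5) for x,y in P]
obs=[(0,55,L([(700,34),(450,65),(300,108),(195,165),(120,235)])+R([(60,36),(215,44),(420,90),(560,150),(640,215)])),
(7,55,L([(75,350),(90,440),(160,515),(243,562)])+R([(695,350),(690,415),(630,490),(532,560)])+C([(400,262),(250,272),(520,268)])),
(31,23,B([(400,300),(190,270),(600,273),(75,170),(710,165)]))]
x=fitdisc('w18.npz',obs,[.93,-13.2,8.86,np.radians(36),.003])
s=status.sense(); T=cv2.Rodrigues(s['tool_rot'])[0]
n=np.array([x[4],np.sin(x[3]),-np.cos(x[3])]);n/=np.linalg.norm(n); print('center',(s['ee_pos']+T@x[:3]).round(1),'TCP',s['ee_pos'].round(1),'normal',(T@n).round(3),np.degrees(np.arccos((T@n)[2])))
from fit3 import *
c18=dict(np.load('w18.npz'))
g=lambda x,y:((x+.5)/3.1-.5+175,(y+.5)/3.1-.5+60)
o18=dict(tfar=g(708,232),tnear=g(743,128),tailnear=g(58,48))
for z in (161.5,163):
    f=lambda q:np.concatenate([proj(c18,model([q[0],q[1],z,.035,q[2]])[k])[0]-p for k,p in o18.items()])
    r=least_squares(f,[590,-154,1.38]);print('seat z',z,r.x.round(2),r.fun.round(1))
E
python3 fit6.py
```

```text
[  0.89 -10.11   9.85] 36.35 0.0037 13.01
[1.5 1.1 0.1 0.3 0.4 2.  0.9 0.6 0.6 1.  0.2 0.2 0.2 0.3 0.1 0.2 0.8 0.4
 1.9 4.8 3.8 0.3 0.4 0.5 0.8 1. ]
center [ 592.4 -154.7  163.4] TCP [ 594.9 -155.7  177.3] normal [0.014 0.    1.   ] 0.8272991524100212
ball (array([ 511.4, -157.1,  181.2]), array([-0.4, -1.6, -0.3, -2.2,  0.6,  3.6]))
seat z 161.5 [ 591.64 -154.72    1.38] [-0.9  0.1  1.2 -0.1 -0.4  0.2]
seat z 163 [ 590.8  -154.72    1.38] [ 0.3  1.1  2.8  0.4 -2.9  0.5]
```

Call:
{"fn": "arm_command", "kwargs": {"steps": [0.5,0,-1.2,-0.8,0,0.5,0,-2,-1.4,0,0.5,0,-2,-1.4,0]}}

```text
clock: 28.9
ee_pos: [593.7, -155.9, 177.4]
tool_rot: [1.887, 1.84, 0.594]
ft_force: [1.3, 0.7, 10.4]
finger_gap: 0.522
```

```bash
python3 mv.py;  python3 -c "
from look import *
c=get_calibration('wrist');save('wrist','w19.png');np.savez('w19.npz',**c);
a=cv2.imread('pics/w19.png');cv2.imwrite('pics/w19c.png',cv2.resize(a[60:270,180:460],None,fx=2.8,fy=2.8,interpolation=cv2.INTER_CUBIC))"
```

```text
t 28.9 q [-0.347 -0.141 -0.601  0.514  0.188 -0.264] p [ 593.7 -155.9  177.4]
lean 35.62 az -1.18  turn to get tool x along left-perp: -0.26 F [ 1.3  0.7 10.4] gap 0.522
```

View pics/w19c.png

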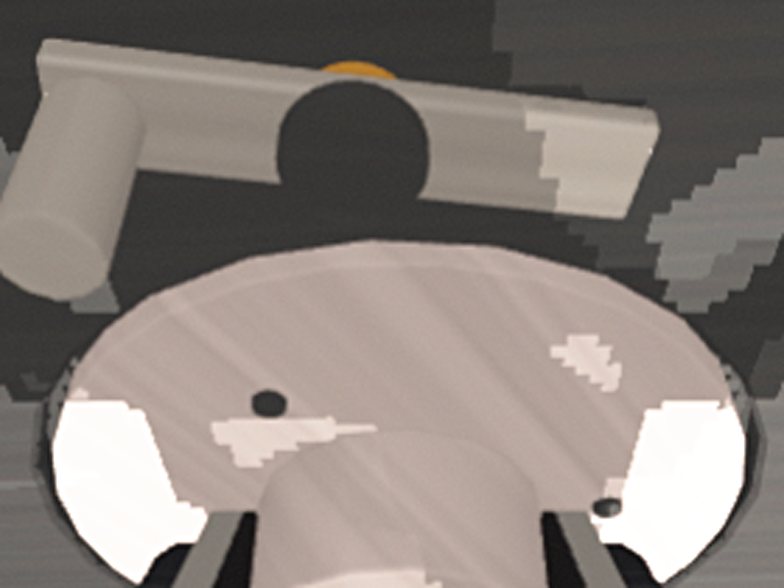

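Call:
{"fn": "arm_command", "kwargs": {"steps": [0.2,0,0,0,0,0,0,0,0,0,-0.3,0,0,0,0,-0.5,0,0,0,0,-0.5,0,0,0,0]}}

```text
clock: 29.37
ee_pos: [589.6, -155.1, 171.1]
tool_rot: [1.898, 1.846, 0.586]
ft_force: [-0.7, 0.4, 0.0]
finger_gap: 0.752
```

```bash
python3 mv.py;  python3 -c "
from look import *
c=get_calibration('wrist');save('wrist','w20.png');np.savez('w20.npz',**c);
a=cv2.imread('pics/w20.png');cv2.imwrite('pics/w20c.png',cv2.resize(a[60:330,160:480],None,fx=2.4,fy=2.2,interpolation=cv2.INTER_CUBIC))"
```

```text
t 29.37 q [-0.347 -0.138 -0.607  0.518  0.186 -0.263] p [ 589.6 -155.1  171.1]
lean 34.94 az -1.06  turn to get tool x along left-perp: -0.51 F [-0.7  0.4  0. ] gap 0.752
```

View pics/w20c.png

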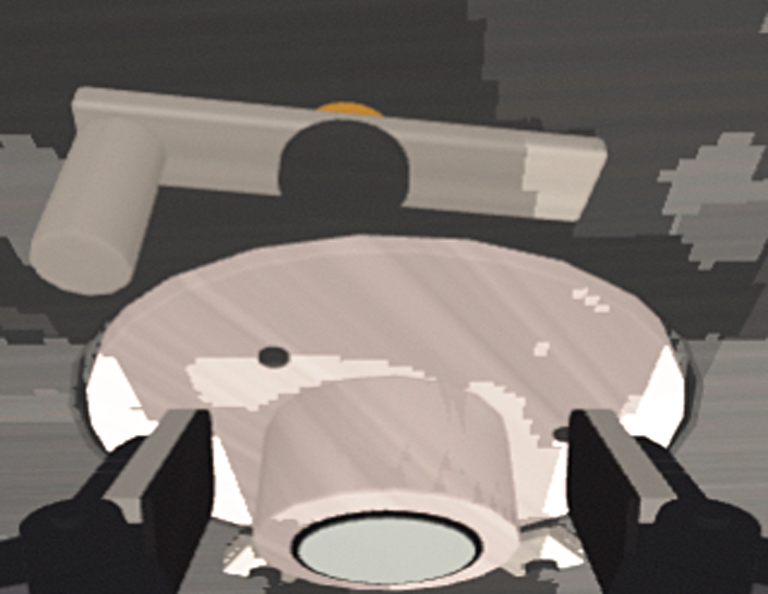

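Call:
{"fn": "arm_command", "kwargs": {"steps": [-0.5,0,0,-10,0,-0.5,0,0,-30,0,-0.5,0,0,-60,0,-0.5,0,0,-95,0,-0.5,0,0,-130,0]}}

```text
clock: 29.83
ee_pos: [513.9, -153.4, 279.0]
tool_rot: [1.897, 1.847, 0.587]
ft_force: [1.1, -1.2, -0.0]
finger_gap: 0.745
```

```bash
python3 mv.py 470 -155 420
```

```text
t 29.83 q [-0.411 -0.311 -0.493  0.815  0.221 -0.319] p [ 513.9 -153.4  279. ]
lean 34.94 az -1.02  turn to get tool x along left-perp: -0.53 F [ 1.1 -1.2 -0. ] gap 0.745
tool shift [  -2.    44.8 -140.7] rows 4 per row [ -0.5  11.2 -35.2]
```

Call:
{"fn": "arm_command", "kwargs": {"steps": [1,-0.5,5,-35,0,1,-1,15,-70,0,1,-2,30,-105,0,1,-2,45,-140,0,1,-2,45,-140,0]}}

```text
clock: 30.25
ee_pos: [471.9, -155.8, 429.0]
tool_rot: [1.886, 1.837, 0.591]
ft_force: [0.7, -0.4, 1.0]
finger_gap: 0.038
```

Call:
{"fn": "arm_command", "kwargs": {"steps": [1,0,0,0,0]}}

```text
clock: 30.33
ee_pos: [471.8, -155.7, 422.6]
tool_rot: [1.892, 1.842, 0.589]
ft_force: [0.5, 0.2, 0.1]
finger_gap: 0.001
```

```bash
python3 mv.py;  python3 -c "
from look import *
c=get_calibration('wrist');save('wrist','w21.png');d=get_calibration('wrist');print(np.abs(c['t']-d['t']).max());np.savez('w21.npz',**c)
a=cv2.imread('pics/w21.png');cv2.imwrite('pics/w21c.png',cv2.convertScaleAbs(cv2.resize(a[0:200,225:415],None,fx=4.2,fy=3,interpolation=cv2.INTER_CUBIC),alpha=1.3))"
```

```text
t 30.33 q [-0.467 -0.341 -0.195  1.147  0.251 -0.366] p [ 471.8 -155.7  422.6]
lean 35.31 az -1.31  turn to get tool x along left-perp: -0.24 F [0.5 0.2 0.1] gap 0.001
1.715373873652993
```

View pics/w21.png

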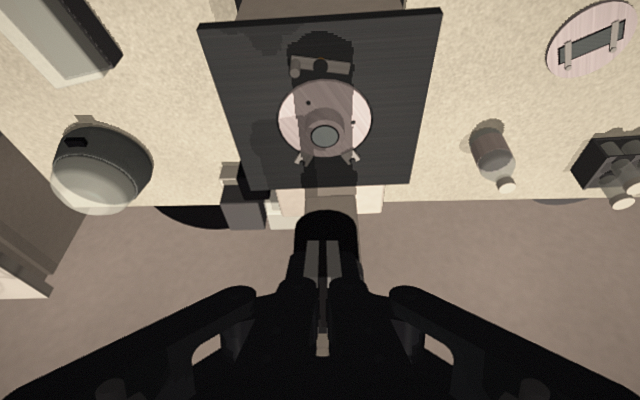

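View pics/w21c.png

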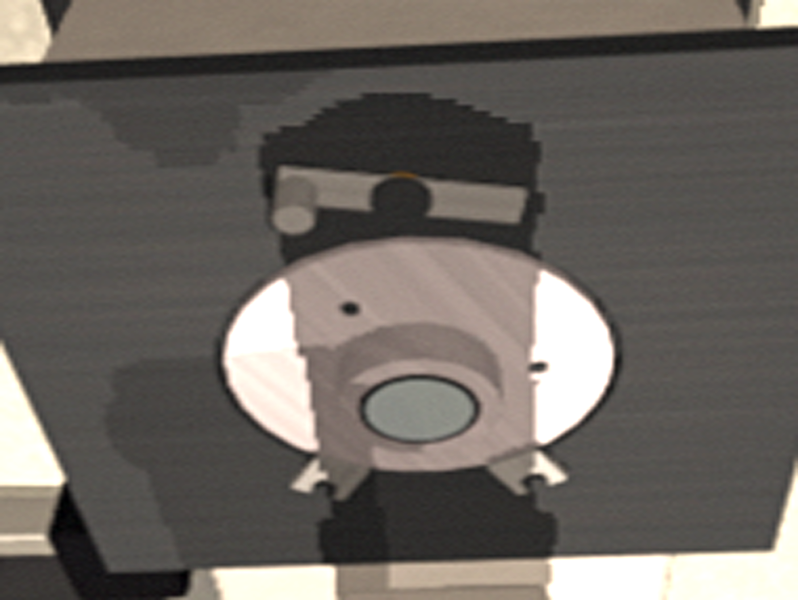

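```bash
python3 mv.py 500 -205 290
```

```text
t 30.38 q [-0.467 -0.34  -0.199  1.147  0.251 -0.366] p [ 471.6 -155.5  419.9]
lean 35.11 az -1.17  turn to get tool x along left-perp: -0.40 F [ 0.8 -0.4 -0.7] gap -0.002
tool shift [-49.3 -50.4 123.2] rows 4 per row [-12.3 -12.6  30.8]
```

Call:
{"fn": "arm_command", "kwargs": {"steps": [1,-12,-12,30,-7,1,-25,-25,61,-14,1,-37,-38,92,-21,1,-49,-50,123,-28,1,-49,-50,123,-35.4]}}

```text
clock: 30.8
ee_pos: [497.3, -203.8, 277.5]
tool_rot: [1.22, 2.282, 0.369]
ft_force: [-1.5, -0.3, -1.0]
finger_gap: 0.002
```

Call:
{"fn": "arm_command", "kwargs": {"steps": [1,0,0,0,-7,1,0,0,0,-7]}}

```text
clock: 30.97
ee_pos: [499.3, -204.0, 285.7]
tool_rot: [1.07, 2.333, 0.324]
ft_force: [-0.3, 0.1, -1.3]
finger_gap: -0.003
```

```bash
python3 mv.py 527.5 -205.3 200
```

```text
t 30.97 q [-0.547 -0.281 -0.452  0.86   0.293 -1.176] p [ 499.3 -204.   285.7]
lean 34.77 az -0.88  turn to get tool x along left-perp: 41.59 F [-0.3  0.1 -1.3] gap -0.003
tool shift [ 16.4 -19.8  86.5] rows 3 per row [ 5.5 -6.6 28.8]
```

```bash
python3 mv.py 529.3 -204.4 186.5; python3 -c "
from look import *
T=cv2.Rodrigues(status.sense()['tool_rot'])[0];print(T.T.round(3))"
```

```text
t 30.97 q [-0.547 -0.281 -0.452  0.86   0.293 -1.176] p [ 499.3 -204.   285.7]
lean 34.77 az -0.88  turn to get tool x along left-perp: 41.59 F [-0.3  0.1 -1.3] gap -0.003
tool shift [ 21.2 -23.9  98.6] rows 3 per row [ 7.1 -8.  32.9]
[[-0.534  0.756 -0.379]
 [ 0.624  0.654  0.427]
 [ 0.57  -0.009 -0.821]]
```

Call:
{"fn": "arm_command", "kwargs": {"steps": [1,7,-8,30,0,1,14,-16,60,0,1,19,-22,85,0,1,21,-24,97,0,1,21.2,-24,98.5,0]}}

```text
clock: 31.38
ee_pos: [529.0, -203.8, 185.2]
tool_rot: [1.078, 2.333, 0.327]
ft_force: [-0.7, 0.5, -0.9]
finger_gap: 0.002
```

Call:
{"fn": "arm_command", "kwargs": {"steps": [1,0,0,0,0]}}

```text
clock: 31.47
ee_pos: [530.1, -204.5, 188.8]
tool_rot: [1.074, 2.329, 0.325]
ft_force: [0.5, -0.3, 0.4]
finger_gap: -0.002
```

```bash
python3 mv.py;  python3 -c "
from look import *
c=get_calibration('wrist');save('wrist','w22.png');np.savez('w22.npz',**c);print(proj(c,[[515.8,-157.2,175.5],[511.9,-182,195.5]]))"
```

```text
t 31.47 q [-0.51  -0.208 -0.616  0.612  0.274 -1.138] p [ 530.1 -204.5  188.8]
lean 34.90 az -0.95  turn to get tool x along left-perp: 41.44 F [ 0.5 -0.3  0.4] gap -0.002
[[424.58142439 286.45409297]
 [380.36568842 286.92978043]]
```

View pics/w22.png

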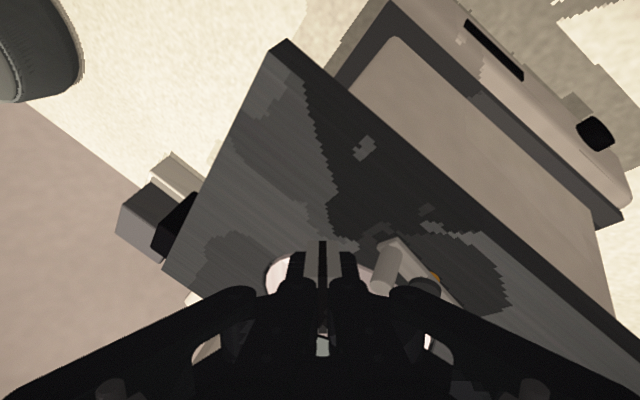

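```bash
cat > wp.py <<'E'
from look import *
s=status.sense();T=cv2.Rodrigues(s['tool_rot'])[0]; print(s['ee_pos'].round(1),s['ft_force'].round(1))
for a in sys.argv[1:]:
    print((T.T@(np.array(eval(a))-s['ee_pos'])).round(1).tolist())
E
python3 wp.py "(523.4,-196.3,187)" "(518.7,-195.1,187)" "(513,-192.1,187)" "(508.1,-187.7,187)"
```

```text
[ 530.7 -205.   190.5] [-0.1  0.1 -0.1]
[11.7, -0.4, -1.4]
[15.1, -2.5, -4.1]
[20.4, -4.1, -7.4]
[26.4, -4.3, -10.3]
```

Call:
{"fn": "arm_command", "kwargs": {"steps": [1,6,-0.2,-0.7,0,1,11.7,-0.4,-1.4,0,1,15,-2.5,-4,0,1,20.4,-4.1,-7.4,0,1,20.4,-4.1,-7.4,0]}}

```text
clock: 31.93
ee_pos: [513.1, -193.8, 189.8]
tool_rot: [1.07, 2.323, 0.319]
ft_force: [-2.1, -4.7, 3.7]
finger_gap: 0.002
```

```bash
python3 wp.py "(513,-192.1,187)" "(508.1,-187.7,187)" "(504.6,-182.2,187)";python3 -c "
from look import *
c=get_calibration('wrist');save('wrist','w23.png');np.savez('w23.npz',**c)"
```

```text
[ 513.1 -193.8  189.8] [-2.1 -4.7  3.7]
[2.4, -0.2, 2.2]
[8.3, -0.3, -0.7]
[14.3, 1.1, -2.8]
```

View pics/w23.png

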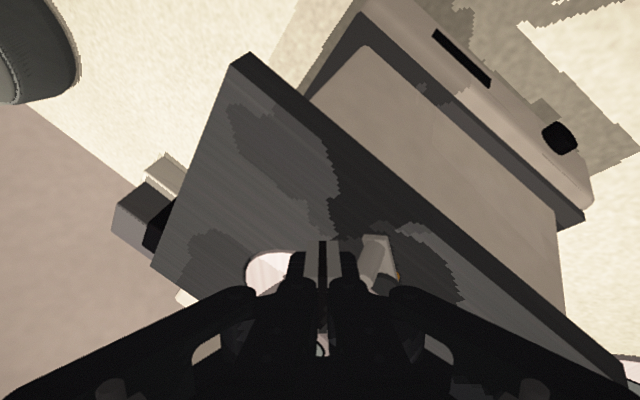

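Call:
{"fn": "arm_command", "kwargs": {"steps": [1,3,-0.2,1,0,1,6,-0.3,0.3,0,1,8.3,-0.3,-0.7,0,1,11.3,0.4,-1.7,0,1,14.3,1.1,-2.8,0]}}

```text
clock: 32.4
ee_pos: [504.8, -180.5, 185.1]
tool_rot: [1.07, 2.327, 0.325]
ft_force: [2.3, -1.5, 3.7]
finger_gap: 0.004
```

```bash
python3 wp.py "(504.6,-182.2,187)" "(502.7,-175.9,187)" "(502.3,-171.6,187)";python3 -c "
from look import *
c=get_calibration('wrist');save('wrist','w24.png');np.savez('w24.npz',**c);save('top','t24.png')
a=cv2.imread('pics/t24.png');cv2.imwrite('pics/t24c.png',cv2.resize(a[140:240,310:420],None,fx=6,fy=6,interpolation=cv2.INTER_CUBIC))"
```

```text
[ 504.8 -180.5  185.1] [ 2.3 -1.5  3.7]
[-1.9, -0.4, -1.7]
[3.9, 2.6, -2.8]
[7.4, 5.1, -3.1]
```

View pics/w24.png

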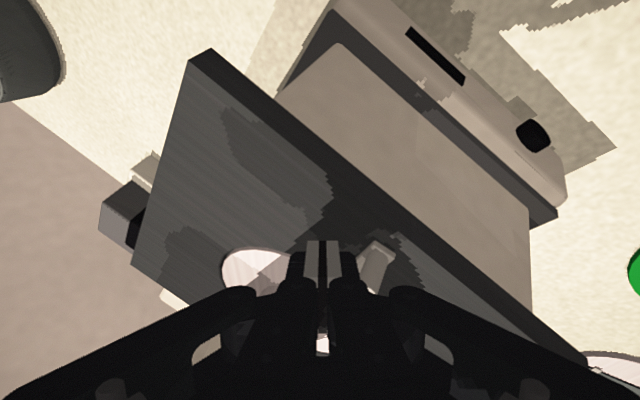

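View pics/t24c.png

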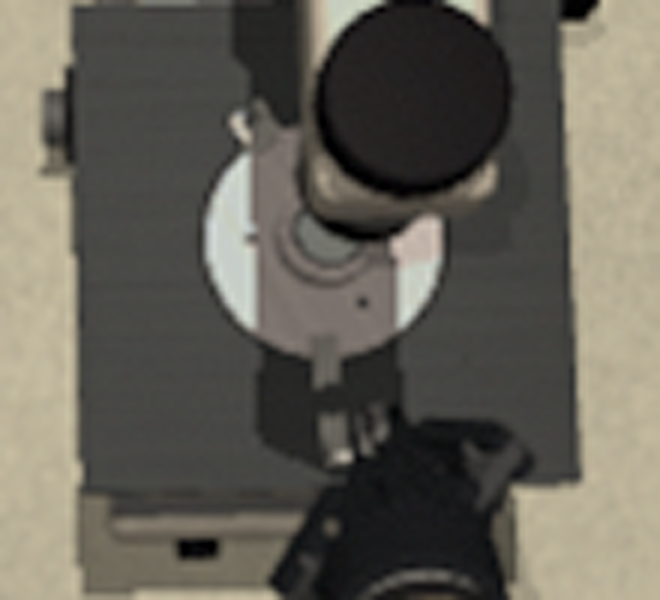

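Call:
{"fn": "arm_command", "kwargs": {"steps": [1,1.5,1,-0.5,0,1,3,2,-1,0,1,3.5,2.6,-1,0,1,3.5,2.6,-1,0]}}

```text
clock: 32.83
ee_pos: [503.6, -177.0, 184.4]
tool_rot: [1.072, 2.328, 0.321]
ft_force: [0.3, -5.9, 1.6]
finger_gap: 0.002
```

```bash
python3 wp.py "(502.3,-171.6,187)"
```

```text
[ 503.6 -177.   184.4] [ 0.3 -5.9  1.6]
[3.8, 3.8, -2.9]
```

Call:
{"fn": "arm_command", "kwargs": {"steps": [1,0.8,0.8,-0.3,0,1,1.5,1.5,-0.4,0,1,1.5,1.5,-0.4,0]}}

```text
clock: 33.08
ee_pos: [503.4, -176.5, 184.7]
tool_rot: [1.074, 2.327, 0.316]
ft_force: [0.3, -11.9, 0.0]
finger_gap: 0.0
```

```bash
python3 wp.py "(502.3,-171.6,187)"; python3 -c "
from look import *
save('top','t25.png');save('scene','s25.png')
a=cv2.imread('pics/t25.png');cv2.imwrite('pics/t25c.png',cv2.resize(a[185:225,345:385],None,fx=14,fy=14,interpolation=cv2.INTER_CUBIC))"
```

```text
[ 503.4 -176.5  184.7] [  0.3 -11.9   0. ]
[3.4, 3.5, -2.6]
```

View pics/t25c.png

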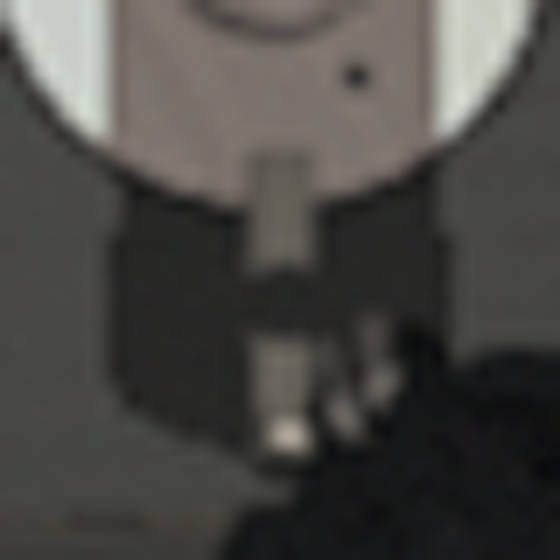

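Call:
{"fn": "arm_command", "kwargs": {"steps": [1,-3,-2.5,0,0,1,-7,-5,0,0,1,-11,-8,-5,0,1,-13,-10,-25,0,1,-13,-10,-55,0]}}

```text
clock: 33.6
ee_pos: [471.4, -189.4, 227.8]
tool_rot: [1.074, 2.334, 0.326]
ft_force: [0.4, -0.2, 0.5]
finger_gap: 0.006
```

Call:
{"fn": "arm_command", "kwargs": {"steps": [1,0,0,-40,0,1,0,0,-80,0,1,0,0,-120,0,1,0,0,-150,0,1,0,0,-150,0]}}

```text
clock: 34.02
ee_pos: [385.5, -188.9, 360.5]
tool_rot: [1.067, 2.321, 0.321]
ft_force: [0.2, -0.0, 0.3]
finger_gap: 0.003
```

Call:
{"fn": "arm_command", "kwargs": {"steps": [1,0,0,0,7,1,0,0,0,14,1,0,0,0,21,1,0,0,0,28,1,0,0,0,35]}}

```text
clock: 34.43
ee_pos: [386.4, -188.2, 352.8]
tool_rot: [1.773, 1.943, 0.548]
ft_force: [-0.0, 0.0, -1.7]
finger_gap: 0.0
```

```bash
python3 mv.py; python3 -c "
from look import *
c=get_calibration('wrist');save('wrist','w26.png');save('top','t26.png');save('scene','s26.png');np.savez('w26.npz',**c)
a=cv2.imread('pics/t26.png');b=cv2.imread('pics/s26.png')
cv2.imwrite('pics/ts26.png',np.hstack([cv2.resize(a[140:240,320:410],(390,433),interpolation=cv2.INTER_CUBIC),cv2.resize(b[110:220,250:350],(394,433),interpolation=cv2.INTER_CUBIC)]))"
```

```text
t 34.43 q [-0.707 -0.451 -0.397  1.129  0.374 -0.703] p [ 386.4 -188.2  352.8]
lean 34.97 az -0.95  turn to get tool x along left-perp: 6.20 F [-0.   0.  -1.7] gap 0.0
```

View pics/w26.png

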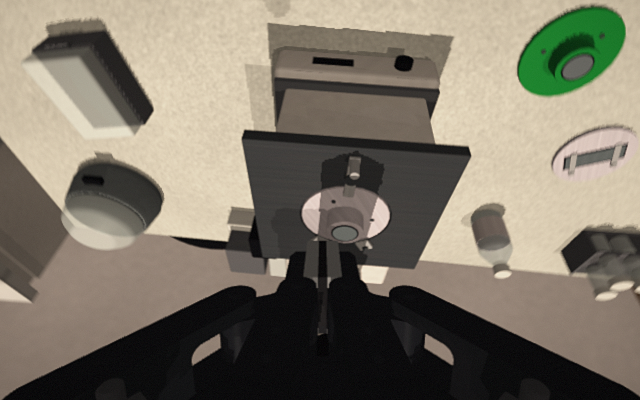

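View pics/ts26.png

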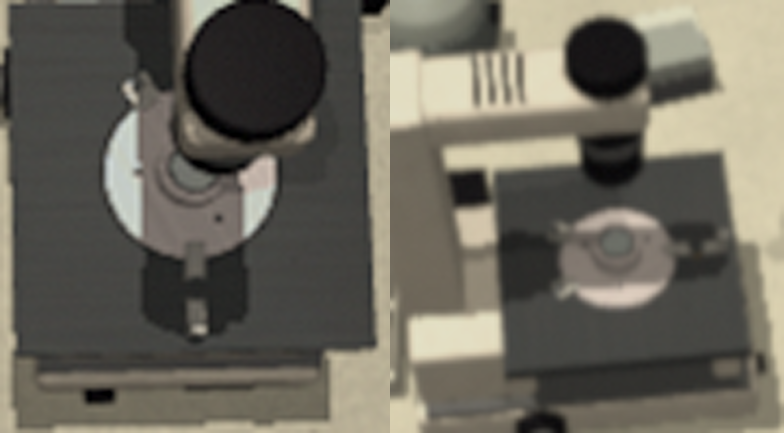

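```bash
python3 -c "
import cv2
a=cv2.imread('pics/w26.png');cv2.imwrite('pics/w26c.png',cv2.convertScaleAbs(cv2.resize(a[140:265,290:405],None,fx=6,fy=4.7,interpolation=cv2.INTER_CUBIC),alpha=1.4))
from ov2 import *
run('w26.npz','w26.png','o26.png',(590.8,-154.6,162.5),.035,None,0,(290,140,405,265),-.02)"
```

```text
(no output)
```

View pics/w26c.png

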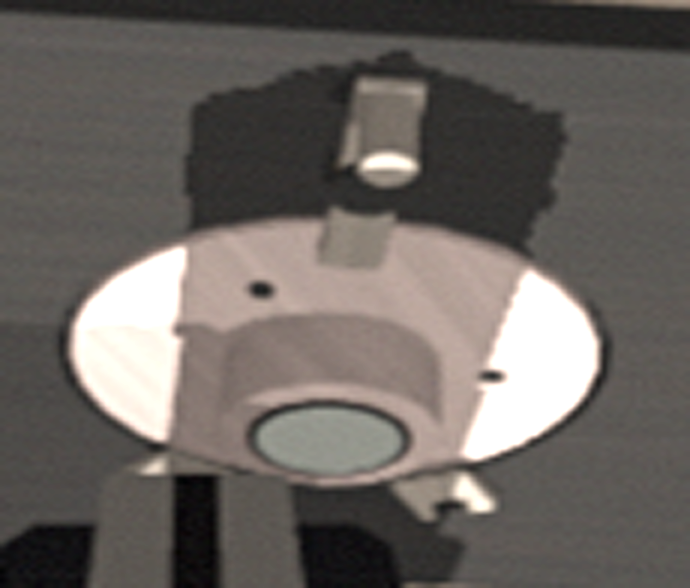

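View pics/o26.png

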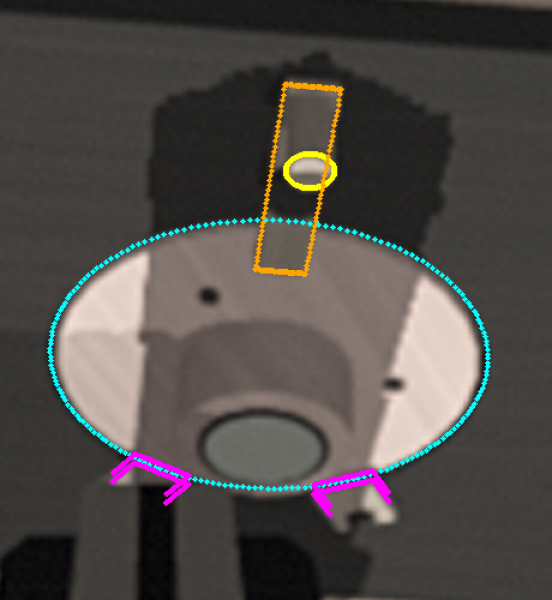

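```bash
python3 -c "
from cell import job,status
print(job.sign_off()); print(status.sense()['clock'])"
```

```text
the job is handed in; nothing more can be done
None
the job is handed in; nothing more can be done
```

The white chamber insert is in the seat, flat, with its far edge under both tabs. The clip is closed against its stop over the rim. I signed off about 34.6 s in, with the gripper clear of everything.

**How it went**
- **Lean:** the moves could only turn the tool about its own axis. I got the backward lean by driving the arm against its reach limits: about 43° for the pick and 35° for the insertion. That left the disc tilted about 8°.
- **Insertion:** I tucked the far edge under the tabs. I then pressed the near side down while the disc pivoted in the grip, and it never dropped.
- **Clip:** I pushed the thumb post round with the closed fingers until the force climbed to about 12 N at the stop, then backed off.

**Final checks**
- **Insert:** the last wrist picture shows it flush in the bore and under the tabs. The pose fit, made before I released it, gave a tilt of about 0.8° with its underside at 163.4 mm, against a nominal ledge height of 163 mm.
- **Clip:** a model of it drawn at its stop angle (-0.02 rad) lies on the picture.

**What disagreed or went wrong**
- **Seat position:** my first estimate was about 3 mm short in x, and I corrected it from a closer wrist view.
- **Failed insertion pushes:** I held the insert too low at first. It stopped against something, probably the edge of the light hole, and several forward pushes failed, the hardest reaching about 36 N at the wrist.
- **After release:** the arm sagged about 6 mm when I opened the gripper. The force read zero and nothing appeared to be touched.
- **Joint limits:** measured angles read up to about 0.004 rad past the listed limits on two joints (joint 2 -0.954 against -0.95, joint 4 2.021 against 2.02). I took this as rounding or noise.

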